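# Put the sharpening stones away in their drying trays

### The job

Put the three sharpening stones away to dry, each lying flat, right side up, in the tray whose floor has its own colour. The terracotta stone is still on the holder: swing the hold-down bar up until it stands about upright before you take that stone out, and leave the bar up. Set the stones down gently, since they chip when dropped, and do not disturb the spray bottle.

Things in the scene. Friction and masses are not known exactly. Their poses are not given: they have to be found in the camera images.
- stone_green: green coarse sharpening stone, a loose solid block 140 (its x) x 50 (its y) x 28 mm (z), about 0.4 kg; origin at the centre of its underside, z up. At the start it lies flat on the bench.
- stone_terracotta: terracotta medium sharpening stone, a loose solid block 140 (its x) x 50 (its y) x 28 mm (z), about 0.4 kg; origin at the centre of its underside, z up. At the start it lies on the holder, under the hold-down bar, its x along the holder's x.
- stone_white: white fine sharpening stone, a loose solid block 140 (its x) x 50 (its y) x 28 mm (z), about 0.4 kg; origin at the centre of its underside, z up. At the start it lies flat on the bench.
- tray_green: drying tray with a green floor and dark steel rim, fixed to the bench, open on top: outside 168 (its x) x 78 (its y) x 12 mm high; floor 4 mm thick, walls 5 mm thick rising 8 mm above the floor; inside 158 x 68 mm, so a stone has 9 mm play on every side. Origin at the centre of its underside, z up.
- tray_terracotta: drying tray with a terracotta floor and dark steel rim, fixed to the bench, open on top: outside 168 (its x) x 78 (its y) x 12 mm high; floor 4 mm thick, walls 5 mm thick rising 8 mm above the floor; inside 158 x 68 mm, so a stone has 9 mm play on every side. Origin at the centre of its underside, z up.
- tray_white: drying tray with a white floor and dark steel rim, fixed to the bench, open on top: outside 168 (its x) x 78 (its y) x 12 mm high; floor 4 mm thick, walls 5 mm thick rising 8 mm above the floor; inside 158 x 68 mm, so a stone has 9 mm play on every side. Origin at the centre of its underside, z up.
- holder: fixed wooden stone holder, board 225 (x) x 90 (y) x 16 mm, from x = -95 to +130 mm. Origin on the bench under the centre of the stone's seat (seat top z = 16, stone's top z = 44 mm). Rubber strips 4 mm high at y = +-30 mm, stop 10 mm high at x = 75 mm; the -x end is open: slide the stone out that way or lift it. Hinge posts 62 mm high at x = 94 to 116 mm.
- bar (a joint): hold-down bar's angle, rad: 0 to 0.06 at the start = down along the stone's top; grows as its free end swings up and back towards the holder's +x; 1.57 upright, stop at 1.8. Hinge axis: along the holder's y at its x = 105, z = 52 mm. Steel bar 20 mm wide, 8 thick, reaching 98 mm from the hinge towards -x; stiff hinge (0.14 N m), stays where it is left.
- bar_handle (a point): centre of the blue handle near the bar's free end: a round crosspiece 16 mm in diameter, 32 mm long along the holder's y, on a post 12 mm wide. With the bar down it is at x = 15, y = 0, z = 82 mm of the holder (38 mm above the stone): 90 mm towards -x and 30 mm up from the hinge axis; it turns with the bar.
- spray: white spray bottle with a yellow head, 76 mm in diameter, 198 mm high, loose, a bystander; origin at the centre of its underside.
There are look-alikes about, which are no part of the job. Of the things like the tray_terracotta, leave any that is pink; of the rest the larger one is meant.

How it is judged:
On the way:
1. the hold-down bar is up (beyond 1.2 rad) while the terracotta stone still lies on its seat in the holder (value of joint bar above 1.2 rad and horizontal distance between stone_terracotta and holder below 0.03 m and z of stone_terracotta in the frame of holder below 0.03 m), for 0.2 s.
At the end, for the whole second after the job is handed in: Each stone lies flat (within 0.08 rad) on the floor of the tray of its own colour, within 14 mm of the tray's centre, lengthwise in it and at rest, and the hold-down bar is still up, beyond 1.2 rad (horizontal distance between stone_green and tray_green below 0.014 m and z of stone_green in the frame of tray_green between 0.001 and 0.008 m and angle between each of stone_green, stone_terracotta, stone_white's own z axis and vertical below 0.08 rad and angle between the x axis of stone_green and the x axis of tray_green, either way round below 0.35 rad and linear speed of each of stone_green, stone_terracotta, stone_white below 0.02 m/s and horizontal distance between stone_terracotta and tray_terracotta below 0.014 m and z of stone_terracotta in the frame of tray_terracotta between 0.001 and 0.008 m and angle between the x axis of stone_terracotta and the x axis of tray_terracotta, either way round below 0.35 rad and horizontal distance between stone_white and tray_white below 0.014 m and z of stone_white in the frame of tray_white between 0.001 and 0.008 m and angle between the x axis of stone_white and the x axis of tray_white, either way round below 0.35 rad and value of joint bar above 1.2 rad); the robot touches nothing.
It fails at once if the spray bottle is shifted by more than 40 mm or tipped (distance of spray from where it was at the start of the episode above 0.04 m or angle between spray's own z axis and vertical above 0.4 rad).
It fails at once if the green stone is dropped: it comes down near the bench (underside below 30 mm) faster than 0.7 m/s (height (world z) of stone_green below 0.03 m and linear speed of stone_green above 0.7 m/s).
It fails at once if the terracotta stone is dropped: it comes down near the bench (underside below 30 mm) faster than 0.7 m/s (height (world z) of stone_terracotta below 0.03 m and linear speed of stone_terracotta above 0.7 m/s).
It fails at once if the white stone is dropped: it comes down near the bench (underside below 30 mm) faster than 0.7 m/s (height (world z) of stone_white below 0.03 m and linear speed of stone_white above 0.7 m/s).
It also fails if it takes over 102 s, if anything falls off the work surface, if the arm or the gripper's body presses on something with over 40 N, if the wrist force passes 120 N, or if a joint passes its speed limit or range.

### The arm

A 7-joint arm with a two-finger parallel gripper is mounted at the origin on the work surface. World frame = base frame: x ahead of the robot, y to its left, z up, the work surface at z = 0. Lengths are in m, angles in rad, forces in N, time in s.
With the tool pointing down it reaches from about 0.4 to 0.9 m from the base axis. Payload 5.5 kg.
Tool frame: the origin (TCP) lies midway between the tips of the shut fingers; the grasp point (between the pads) lies env.tcp_to_grasp behind it (env.tcp_to_grasp is the distance from the TCP to the grasp point, in m); y points along the fingers, z is the direction in which the jaws open and shut, and the axes are right-handed (so a half turn about y gives the same grasp; the last joint's range is limited). The gripper opens to 92 mm and grips with 3 to 60 N. Pads are 19 mm wide; open, the fingers measure 130 mm over their backs; the gripper's body (75 mm by 190 mm) begins 47 mm behind the grasp point.
Start: joints at [-0.982, 0.501, -0.427, 1.55, 0.221, 1.138, -0.21], TCP at [0.208, 0.616, 0.227] pointing down, gripper open.
Joint ranges: [-2.88, 2.88], [-0.31, 2.03], [-1.54, 1.56], [0.2, 2.42], [-1.41, 4.55], [0.19, 2.02], [-2.57, 2.57]. Speed limits (rad/s): [2.57, 2.57, 3.14, 3.14, 3.14, 3.14, 3.14].

### API

Orientations are given as a rotation vector (axis times angle).
In Python, from plant import env gives the robot as it stands.
- The arm moves only by the tool move_arm, never from a script. Its argument "moves" is a list of rows, each an object of numbers: "dx", "dy", "dz": the shift along the tool's x, y, z normalised to -1 to 1, where 1 is 50 mm; "turn": the turn about the tool's y normalised to -1 to 1, where 1 is 0.15 rad. In form: [{"dx": .., "dy": .., "dz": .., "turn": ..}, ...]. A call has 1 to 12 rows; each row shifts and turns the commanded pose from where the row before left it, along the tool's axes as they then stand; what a row does not reach is not made up. A row lasts 1/10 s, in which the tool goes at most 50 mm and 8.59 degrees, less where a joint would pass 70% of its speed; a pose out of reach is approached as far as the arm can. A call with a number of a shift or a turn outside -1 to 1 is refused whole. A call with a gripper value outside its range is refused whole. "grip" is the opening, from -1 (shut) to 1 (fully open), so that 0 is half open, set as the call begins (left out, the last holds). The fingers move at their own pace and stop on an object; "grip_force" is the grip in N (left out, the last holds). Time passes only in rows, so rows that do not move let the fingers close. It gives the time, the measured TCP pose, the force and the opening at its end, in the units of the state.
- env.read_state(): the state, without advancing time (a new reading comes with each control period).
- env.grab_frame(name): name is "side" or "top" or "wrist"; returns the picture (480x640x3 uint8, red, green, blue); there is no depth.
- env.camera_info(name): a dict with "mtx" (3x3 intrinsics, pixels), "rvec" (rotation vector, rad) and "tvec" (3), from world to camera coordinates, as OpenCV has them. Camera axes: x right, y down, z forward; pixel columns grow to the right and rows downward; lengths in m; the calibration is good to about 2 mm. A picture is of the moment at which its call begins: read the wrist's pose just before it. camera_info takes no time and is no camera call; for the wrist camera it gives the pose at the moment of the call.
- env.close_job(): hands the job in, once; it reports no verdict.
The state is a dict: "t": time; "q": joint angles; "qvel": joint speeds; "joint_torque": joint torques, N m; "eef_pos": TCP position; "tool_rot": TCP orientation; "contact_force": force on the tool from outside, world axes, zero at the start; "torque": the same for the moment, N m; "grip_width": finger opening in m.
Only numpy, scipy, OpenCV 4.12 (cv2) and the standard library are available. Lean on these libraries where they do the work, as an engineer would, in place of code of your own. Each camera call takes 0.05 s, during which the arm holds its last target.

## Working session

There is one attempt and no reset: what is moved stays moved. The work goes in short steps, Python scripts to look and compute and a tool call to move; the robot and the scene stay as the last step left them, time stands still between calls to the robot, and variables do not carry over. Pictures are saved under pics/ and viewed, and the job is handed in when it is done.

Besides the shell and the picture viewer there is one more tool, called after "Emit:" by a JSON object that holds its "op" and its "data", one argument or row to a line. move_arm: Moves the arm, as the interface text tells. Scaled input: -1 to 1 covers 50 mm each way for a shift and 0.15 rad each way for a turn. Its arguments: {"type":"object","properties":{"moves":{"type":"array","items":{"type":"object","properties":{"dx":{"type":"number"},"dy":{"type":"number"},"dz":{"type":"number"},"turn":{"type":"number"}}}},"grip":{"type":"number"},"grip_force":{"type":"number"}},"required":["moves"]}

```bash
ls; mkdir -p pics; cat > h.py <<'E'
from plant import env
import numpy as np, cv2
def cam(n):
    c=env.camera_info(n); R=cv2.Rodrigues(np.array(c['rvec'],float))[0]
    return np.array(c['mtx'],float),R,np.array(c['tvec'],float).ravel()
def ray(n,uv,z,c=None):
    K,R,t=c or cam(n); uv=np.atleast_2d(np.array(uv,float))
    d=np.c_[uv,np.ones(len(uv))]@np.linalg.inv(K).T@R; o=-R.T@t
    return o+d*((z-o[2])/d[:,2])[:,None]
def proj(n,P,c=None):
    K,R,t=c or cam(n); p=(np.atleast_2d(P)@R.T+t)@K.T
    return p[:,:2]/p[:,2:]
def shot(n,name):
    c=cam(n); im=env.grab_frame(n); cv2.imwrite('pics/'+name+'.png',cv2.cvtColor(im,cv2.COLOR_RGB2BGR)); return im,c
E
python3 - <<'E'
from h import *
np.set_printoptions(precision=4,suppress=True)
s=env.read_state()
print({k:np.round(v,4) for k,v in s.items()}, env.tcp_to_grasp)
for n in('top','side','wrist'):
    shot(n,n+'0'); K,R,t=cam(n); print(n,K[0,0],-R.T@t,R[2])
print(cv2.Rodrigues(np.array(s['tool_rot']))[0])
E
```

```text
pics
{'t': np.float64(0.0), 'q': array([-0.9818,  0.5019, -0.4268,  1.5514,  0.2208,  1.1383, -0.2103]), 'qvel': array([ 0.0004,  0.0004,  0.    , -0.0004,  0.0001,  0.0002,  0.    ]), 'joint_torque': array([  0.0002, -56.6607,  -5.8159, -27.9107,  -0.0685,   0.0309,
         0.0002]), 'eef_pos': array([0.2079, 0.6151, 0.2257]), 'tool_rot': array([-1.5575,  0.256 , -0.2554]), 'contact_force': array([ 0.033 , -0.2886,  1.153 ]), 'torque': array([-0.0019,  0.    , -0.027 ]), 'grip_width': np.float64(0.0918)} 0.0188
top 511.0192816721073 [0.3933 0.0939 1.2704] [ 0.1923 -0.0175 -0.9812]
side 594.930317736292 [ 0.4202 -1.1398  0.8082] [ 0.1588  0.8468 -0.5077]
wrist 381.3160143684118 [0.1277 0.6419 0.384 ] [ 0.2952 -0.1018 -0.95  ]
[[ 0.9474 -0.0007  0.3201]
 [-0.3201 -0.0018  0.9474]
 [-0.0001 -1.     -0.0019]]
```

View pics/top0.png

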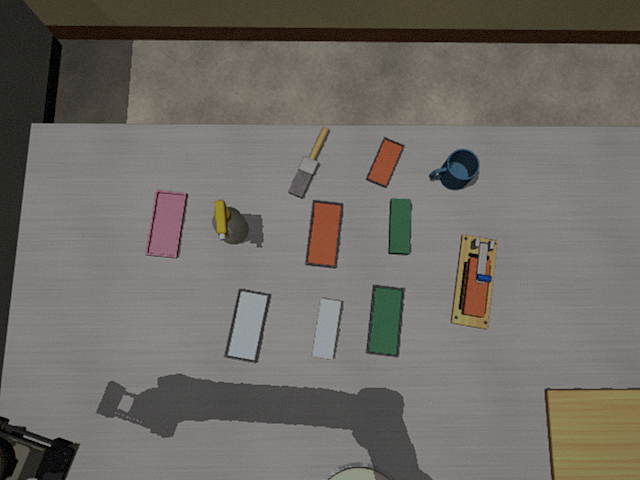

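View pics/side0.png

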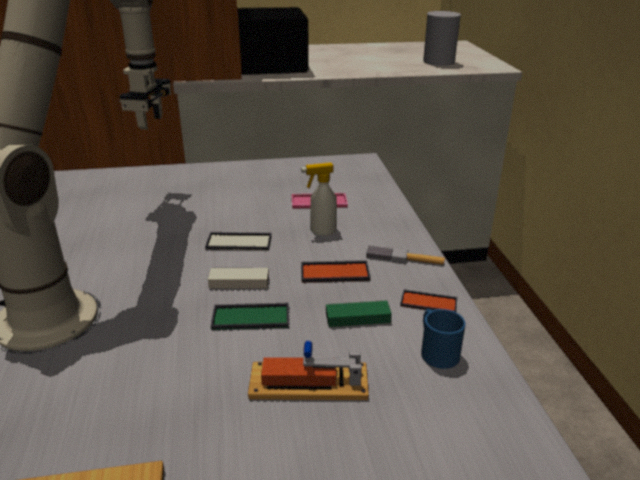

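View pics/wrist0.png

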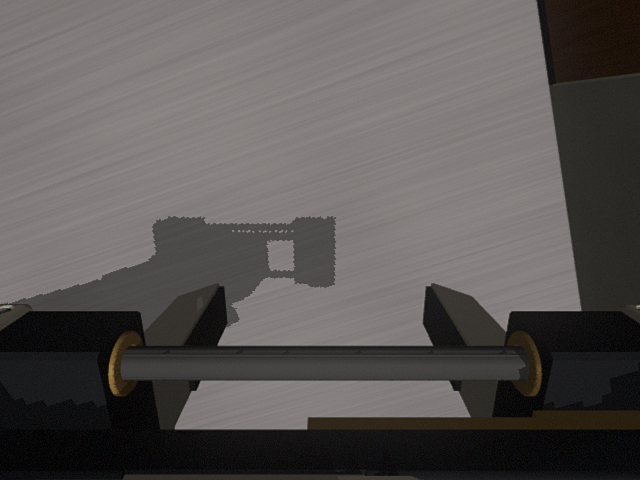

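The top view shows:
- **Trays:** green at (386,321), white at (248,326), and three terracotta-like ones: pink (167,224), large orange (324,234) and small orange (385,162). The large one at (324,234) fits: it isn't pink, and it's the larger of the other two.
- **Stones:** green at (400,226), white at (327,329), terracotta in the holder at (477,285).
- **Spray bottle:** (230,222).

Next I'll measure these and make an enlarged crop.

```bash
cat > meas.py <<'E'
from h import *
def rects(im,c,n='top'):
    hsv=cv2.cvtColor(im,cv2.COLOR_RGB2HSV); out=[]
    H,S,V=cv2.split(hsv)
    M={'green':(H>60)&(H<90)&(S>110),'terra':((H<14)|(H>176))&(S>150)&(V>90),'white':(S<45)&(V>165)}
    for k,m in M.items():
        m=cv2.morphologyEx(m.astype(np.uint8)*255,cv2.MORPH_OPEN,np.ones((3,3)))
        for ct in cv2.findContours(m,cv2.RETR_EXTERNAL,cv2.CHAIN_APPROX_NONE)[0]:
            if cv2.contourArea(ct)<400: continue
            out.append((k,ct))
    return out
def fit(ct,c,z,n='top'):
    w=ray(n,ct[:,0,:],z,c)[:,:2]
    (cx,cy),(a,b),th=cv2.minAreaRect((w*1000).astype(np.float32))
    if a<b: a,b,th=b,a,th+90
    th=(th+90)%180-90
    return round(cx,1),round(cy,1),round(a,1),round(b,1),round(th,1)
E
python3 - <<'E'
from meas import *
im=cv2.cvtColor(cv2.imread('pics/top0.png'),cv2.COLOR_BGR2RGB); c=cam('top')
for k,ct in rects(im,c):
    if ct[:,0,1].min()<125 : continue
    print(k,ct[:,0].mean(0).round(),'z4',fit(ct,c,.004),'z28',fit(ct,c,.028),'z44',fit(ct,c,.044)[:2])
cr=cv2.imread('pics/top0.png')[120:350,140:510]; cv2.imwrite('pics/crop0.png',cv2.resize(cr,None,fx=2.1,fy=2.1,interpolation=3))
cr=cv2.imread('pics/top0.png')[225:340,430:520]; cv2.imwrite('pics/crop1.png',cv2.resize(cr,None,fx=5,fy=5,interpolation=3))
cr=cv2.imread('pics/side0.png')[330:410,235:385]; cv2.imwrite('pics/crop2.png',cv2.resize(cr,None,fx=5,fy=5,interpolation=3))
E
```

```text
terra [475. 288.] z4 (526.9, -302.8, 144.4, 51.7, -9.9) z28 (524.4, -295.3, 141.7, 50.7, -9.9) z44 (522.7, -290.3)
terra [324. 234.] z4 (662.3, 79.1, 156.4, 66.6, -6.4) z28 (657.2, 79.4, 153.5, 65.3, -6.4) z44 (653.8, 79.5)
terra [385. 162.] z4 (852.9, -79.9, 115.5, 50.2, -22.8) z28 (844.2, -76.6, 113.3, 49.3, -22.8) z44 (838.4, -74.4)
```

View pics/crop0.png

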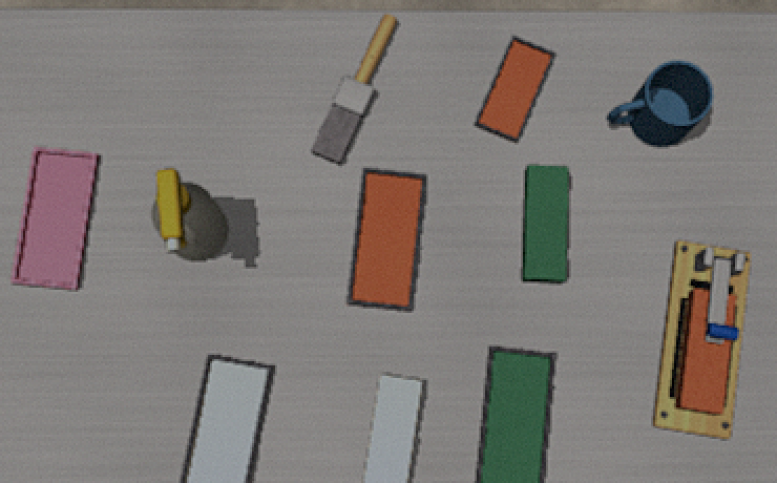

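View pics/crop1.png

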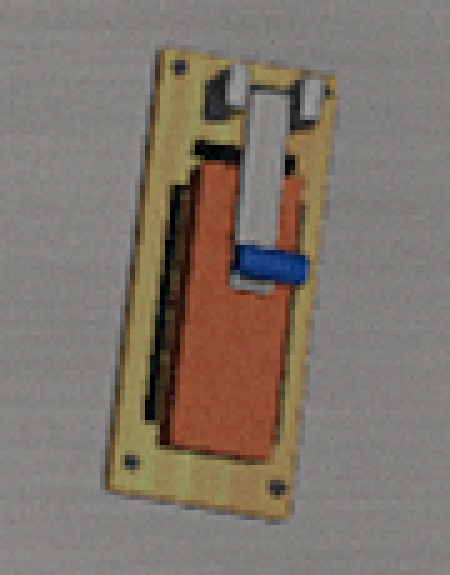

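View pics/crop2.png

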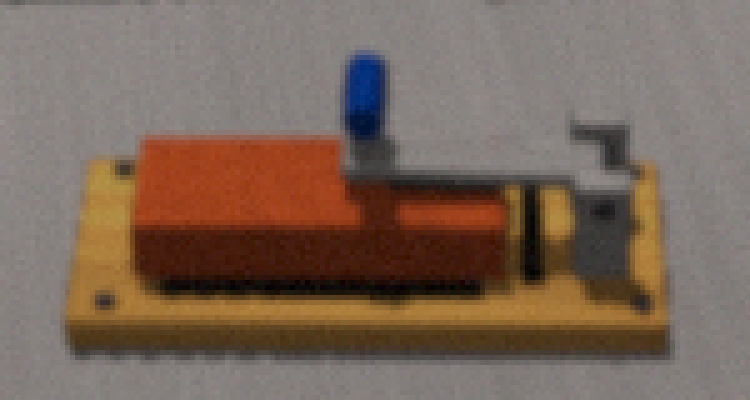

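The crop confirms it: the orange tray at (324,234) measures 156x67 inside and the small one 115x50, so the large one is the target. The bar is down and its blue handle is at (485,278). Next I'll tune the green and white masks and fit the holder board.

```bash
python3 - <<'E'
from h import *
im=cv2.cvtColor(cv2.imread('pics/top0.png'),cv2.COLOR_BGR2HSV)
for p in [(400,226),(386,321),(327,329),(248,326),(280,290),(458,300),(485,279),(482,255),(300,340)]: print(p,im[p[1],p[0]])
E
```

```text
(400, 226) [ 70 111  87]
(386, 321) [ 68 108  92]
(327, 329) [103  14 161]
(248, 326) [109  17 162]
(280, 290) [ 18   9 136]
(458, 300) [ 24 106 151]
(485, 279) [109 223 113]
(482, 255) [ 17  13 134]
(300, 340) [ 15   7 138]
```

```bash
python3 - <<'E'
import re
s=open('meas.py').read()
s=s.replace("(H>60)&(H<90)&(S>110)","(H>55)&(H<90)&(S>70)&(V>50)").replace("(S<45)&(V>165)","(S<45)&(V>148)&(H>80)").replace("'white':","'wood':(H>18)&(H<32)&(S>70)&(V>80),'blue':(H>105)&(H<120)&(S>170),'white':").replace("<400","<90")
s=s.replace("    for k,m in","    im=cv2.GaussianBlur(im,(3,3),0);H,S,V=cv2.split(cv2.cvtColor(im,cv2.COLOR_RGB2HSV))\n    for k,m in",1) if 0 else s
s=s.replace("hsv=cv2.cvtColor(im","hsv=cv2.cvtColor(cv2.GaussianBlur(im,(3,3),0)")
open('meas.py','w').write(s)
E
python3 - <<'E'
from meas import *
im=cv2.cvtColor(cv2.imread('pics/top0.png'),cv2.COLOR_BGR2RGB); c=cam('top')
for k,ct in rects(im,c):
    if ct[:,0,1].min()<125 : continue
    if ct[:,0,1].max()>370 : continue
    print(k,ct[:,0].mean(0).round(),'z4',fit(ct,c,.004),'z28',fit(ct,c,.028),'z16',fit(ct,c,.016),'z44',fit(ct,c,.044))
    if k=='blue': print(fit(ct,c,.09))
E
```

```text
green [385. 320.] z4 (443.9, -71.4, 158.1, 67.5, -6.8) z28 (443.0, -68.2, 155.1, 66.2, -6.8) z16 (443.5, -69.8, 156.6, 66.8, -6.8) z44 (442.3, -66.2, 153.1, 65.3, -6.8)
green [399. 226.] z4 (682.1, -113.5, 141.5, 51.3, -3.1) z28 (676.7, -109.6, 138.8, 50.3, -3.1) z16 (679.4, -111.6, 140.1, 50.8, -3.1) z44 (673.0, -107.0, 137.0, 49.7, -3.1)
terra [475. 288.] z4 (526.0, -302.6, 143.9, 51.8, -9.9) z28 (523.4, -295.1, 141.2, 50.8, -9.9) z16 (524.7, -298.9, 142.5, 51.3, -9.9) z44 (521.8, -290.1, 139.4, 50.1, -9.9)
terra [324. 233.] z4 (662.4, 79.2, 155.6, 65.8, -6.4) z28 (657.3, 79.5, 152.6, 64.6, -6.4) z16 (659.9, 79.4, 154.1, 65.2, -6.4) z44 (653.9, 79.7, 150.7, 63.7, -6.4)
terra [385. 162.] z4 (853.1, -80.1, 115.2, 48.2, -23.4) z28 (844.4, -76.8, 113.1, 47.3, -23.4) z16 (848.7, -78.5, 114.2, 47.8, -23.4) z44 (838.5, -74.6, 111.6, 46.7, -23.4)
wood [470. 288.] z4 (541.5, -297.0, 225.3, 90.1, -9.8) z28 (538.7, -289.6, 221.0, 88.4, -9.8) z16 (540.1, -293.3, 223.2, 89.3, -9.8) z44 (536.9, -284.6, 218.2, 87.3, -9.8)
wood [220. 217.] z4 (705.2, 344.4, 86.9, 27.7, 5.8) z28 (699.3, 339.6, 85.2, 27.2, 5.8) z16 (702.2, 342.0, 86.0, 27.4, 5.8) z44 (695.3, 336.5, 84.1, 26.8, 5.8)
white [326. 329.] z4 (424.7, 73.6, 136.9, 46.1, -8.9) z28 (424.1, 74.0, 134.3, 45.2, -8.9) z16 (424.4, 73.8, 135.6, 45.6, -8.9) z44 (423.7, 74.2, 132.5, 44.6, -8.9)
white [247. 325.] z4 (433.1, 265.8, 153.2, 62.0, -9.8) z28 (432.3, 262.5, 150.3, 60.8, -9.8) z16 (432.7, 264.2, 151.7, 61.4, -9.8) z44 (431.8, 260.4, 148.3, 60.0, -9.8)
```

```bash
cat > plan.py <<'E'
import sys; from h import *
# usage: plan.py x y z(mm, TCP) [jaw_angle_deg]  -> shift in tool units
s=env.read_state(); R=cv2.Rodrigues(np.array(s['tool_rot']))[0]; p=np.array(s['eef_pos'])*1000
a=np.degrees(np.arctan2(R[1,2],R[0,2])); 
print('t',round(float(s['t']),2),'tcp',p.round(1),'jaw',round(a,2),'grip',round(float(s['grip_width'])*1000,1),'F',np.round(s['contact_force'],1),'tilt y',R[:,1].round(3),'q',np.round(s['q'],2))
v=[float(x) for x in sys.argv[1:]]
if len(v)>3:
    d=(a-v[3]+90)%180-90   # tool y is down: + turn lowers the angle
    print('turn units',round(np.radians(d)/.15,2)); th=np.radians(a-d)
else: th=np.radians(a)
if len(v)>2:
    Z=np.array([np.cos(th),np.sin(th),0]);Y=np.array([0,0,-1]);X=np.cross(Y,Z)
    e=np.array(v[:3])-p
    print('shift units after turn: dx %.3f dy %.3f dz %.3f'%tuple(np.array([X,Y,Z])@e/50))
E
python3 plan.py 420 250 240 80.2
python3 - <<'E'
from h import *
im=cv2.cvtColor(cv2.imread('pics/top0.png'),cv2.COLOR_BGR2HSV); H,S,V=cv2.split(im)
m=((H>100)&(H<122)&(S>170)).astype(np.uint8); m[:230]=0
v,u=np.nonzero(m); print(len(u),u.min(),u.max(),v.min(),v.max()); print(ray('top',[[u.mean(),v.mean()]],.088)*1000)
im=cv2.cvtColor(cv2.imread('pics/side0.png'),cv2.COLOR_BGR2HSV); H,S,V=cv2.split(im)
m=((H>100)&(H<122)&(S>170)).astype(np.uint8); m[:,:250]=0;m[:,400:]=0
v,u=np.nonzero(m); print(len(u),u.min(),u.max(),v.min(),v.max()); 
print(proj('side',[[.5377,-.2929,.082]]),u.mean(),v.mean())
print('spray',ray('side',[[323,234]],.0)*1000)
E
```

```text
t 0.15 tcp [207.9 615.3 225.9] jaw 71.33 grip 91.9 F [ 0.1 -0.3  0.3] tilt y [-0.001 -0.001 -1.   ] q [-0.98  0.5  -0.43  1.55  0.22  1.14 -0.21]
turn units -1.03
shift units after turn: dx 5.424 dy -0.282 dz -6.477
171 0 490 254 475
[[367.22287238 164.74119003  88.        ]]
291 250 310 9 356
[[307.02707164 348.87523112]] 286.06872852233676 132.07560137457045
spray [[664.04448067 274.41380124   0.        ]]
```

The handle predicted from the holder pose projects to (307,349) in the side view, and the blue blob is at about (308,348). The two agree. The spray bottle is near (0.67, 0.28). Heading to the holder by a waypoint well clear of it.

Emit:
{"op": "move_arm", "data": {
  "moves": [
    {"turn": -0.52},
    {"turn": -0.52},
    {"dx": 0.55, "dz": -0.65},
    {"dx": 0.55, "dz": -0.65},
    {"dx": 0.55, "dz": -0.65},
    {"dx": 0.55, "dz": -0.65},
    {"dx": 0.55, "dz": -0.65},
    {"dx": 0.55, "dz": -0.65},
    {"dx": 0.55, "dz": -0.65},
    {"dx": 0.55, "dz": -0.65},
    {"dx": 0.55, "dz": -0.65},
    {"dx": 0.5, "dz": -0.65}
  ]
}}

```text
schema error: expected keys dx, dy, dz, turn
```

```bash
python3 plan.py 537.7 -292.9 180 80.2
```

```text
t 0.15 tcp [207.9 615.3 225.9] jaw 71.33 grip 91.9 F [ 0.1 -0.3  0.3] tilt y [-0.001 -0.001 -1.   ] q [-0.98  0.5  -0.43  1.55  0.22  1.14 -0.21]
turn units -1.03
shift units after turn: dx 9.591 dy 0.918 dz -16.776
```

All four keys are required.

Emit:
{"op": "move_arm", "data": {
  "moves": [
    {"dx": 0, "dy": 0, "dz": 0, "turn": -0.52},
    {"dx": 0, "dy": 0, "dz": 0, "turn": -0.52},
    {"dx": 0.55, "dy": 0, "dz": -0.65, "turn": 0},
    {"dx": 0.55, "dy": 0, "dz": -0.65, "turn": 0},
    {"dx": 0.55, "dy": 0, "dz": -0.65, "turn": 0},
    {"dx": 0.55, "dy": 0, "dz": -0.65, "turn": 0},
    {"dx": 0.55, "dy": 0, "dz": -0.65, "turn": 0},
    {"dx": 0.55, "dy": 0, "dz": -0.65, "turn": 0},
    {"dx": 0.55, "dy": 0, "dz": -0.65, "turn": 0},
    {"dx": 0.55, "dy": 0, "dz": -0.65, "turn": 0},
    {"dx": 0.55, "dy": 0, "dz": -0.65, "turn": 0},
    {"dx": 0.5, "dy": 0, "dz": -0.65, "turn": 0}
  ]
}}

```text
t: 1.35
eef_pos: [0.4224, 0.2476, 0.2267]
tool_rot: [-1.567, 0.133, -0.134]
contact_force: [1.2, 0.8, -0.2]
grip_width: 0.0922
```

```bash
python3 plan.py 537.7 -292.9 180 80.2
```

```text
t 1.35 tcp [422.4 247.6 226.7] jaw 80.25 grip 92.2 F [ 1.2  0.8 -0.2] tilt y [ 0. -0. -1.] q [-0.3   0.2  -0.32  1.95  0.07  1.01  0.75]
turn units 0.01
shift units after turn: dx 4.112 dy 0.934 dz -10.260
```

Tracking is accurate. Now to above the handle.

Emit:
{"op": "move_arm", "data": {
  "moves": [
    {"dx": 0.35, "dy": 0, "dz": -0.9, "turn": 0},
    {"dx": 0.35, "dy": 0, "dz": -0.9, "turn": 0},
    {"dx": 0.35, "dy": 0, "dz": -0.9, "turn": 0},
    {"dx": 0.35, "dy": 0.1, "dz": -0.9, "turn": 0},
    {"dx": 0.35, "dy": 0.1, "dz": -0.9, "turn": 0},
    {"dx": 0.35, "dy": 0.1, "dz": -0.9, "turn": 0},
    {"dx": 0.35, "dy": 0.1, "dz": -0.9, "turn": 0},
    {"dx": 0.35, "dy": 0.1, "dz": -0.9, "turn": 0},
    {"dx": 0.35, "dy": 0.1, "dz": -0.9, "turn": 0},
    {"dx": 0.35, "dy": 0.1, "dz": -0.9, "turn": 0},
    {"dx": 0.35, "dy": 0.1, "dz": -0.9, "turn": 0},
    {"dx": 0.26, "dy": 0.1, "dz": -0.36, "turn": 0}
  ]
}}

```text
t: 2.55
eef_pos: [0.5361, -0.2973, 0.1812]
tool_rot: [-1.569, 0.139, -0.138]
contact_force: [-1.1, 0.8, 0.9]
grip_width: 0.092
```

```bash
python3 - <<'E'
from h import *
im,c=shot('wrist','w1'); print(proj('wrist',[[.5377,-.2929,.082]],c))
E
python3 plan.py 537.7 -292.9 68 80.2
```

```text
[[332.77241895 237.69849603]]
t 2.6 tcp [ 537.1 -298.7  180.3] jaw 79.87 grip 91.8 F [ 1.7 -3.6 -0. ] tilt y [-0.    -0.004 -1.   ] q [ 0.43  0.45  0.04  1.7  -0.02  0.99  1.87]
turn units -0.04
shift units after turn: dx -0.008 dy 2.246 dz 0.116
```

View pics/w1.png

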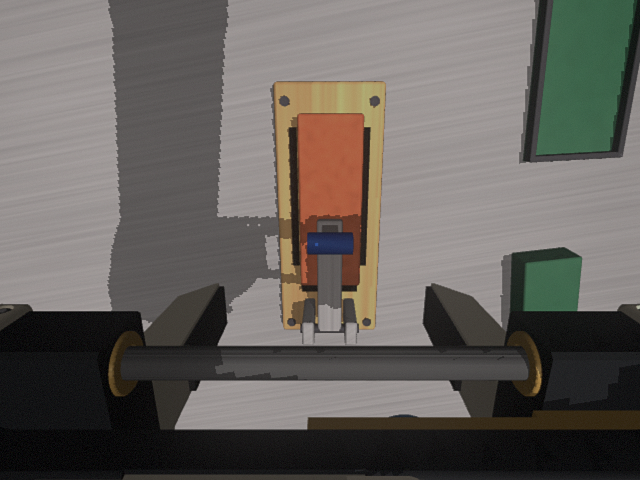

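The wrist view shows the handle at (330,243), within about 3 mm of the prediction at (333,238). I'll descend with the jaws along the handle's length, so the handle can pivot between the pads as the bar swings.

Emit:
{"op": "move_arm", "data": {
  "moves": [
    {"dx": 0.05, "dy": 0.3, "dz": 0.06, "turn": 0},
    {"dx": 0, "dy": 0.5, "dz": 0.06, "turn": 0},
    {"dx": 0, "dy": 0.5, "dz": 0, "turn": 0},
    {"dx": 0, "dy": 0.5, "dz": 0, "turn": 0},
    {"dx": 0, "dy": 0.4, "dz": 0, "turn": 0},
    {"dx": 0, "dy": 0.1, "dz": 0, "turn": 0},
    {"dx": 0, "dy": 0, "dz": 0, "turn": 0},
    {"dx": 0, "dy": 0, "dz": 0, "turn": 0}
  ]
}}

```text
t: 3.4
eef_pos: [0.5417, -0.2848, 0.0674]
tool_rot: [-1.567, 0.132, -0.133]
contact_force: [0.1, -0.3, 0.7]
grip_width: 0.092
```

```bash
python3 - <<'E'
from h import *
im,c=shot('wrist','w2'); shot('side','s2')
E
python3 plan.py 540 -293.3 65 80.2
```

```text
t 3.5 tcp [ 542.  -285.5   68. ] jaw 80.29 grip 91.4 F [-0.5 -0.6 -0. ] tilt y [ 0.002 -0.001 -1.   ] q [ 0.42  0.59  0.03  1.78 -0.02  0.78  1.86]
turn units 0.01
shift units after turn: dx -0.014 dy 0.060 dz -0.161
```

View pics/w2.png

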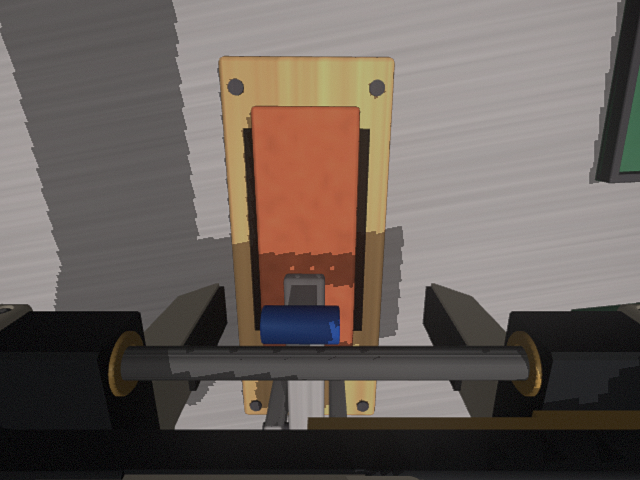

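The handle is off-centre at col 300 (centre is about 325), which matches the computed 8 mm. I'll correct that and close lightly.

Emit:
{"op": "move_arm", "data": {
  "moves": [
    {"dx": -0.01, "dy": 0.06, "dz": -0.16, "turn": 0},
    {"dx": 0, "dy": 0, "dz": 0, "turn": 0},
    {"dx": 0, "dy": 0, "dz": 0, "turn": 0}
  ]
}}

```text
t: 3.8
eef_pos: [0.5389, -0.294, 0.064]
tool_rot: [-1.567, 0.134, -0.135]
contact_force: [-1.0, 0.8, 0.5]
grip_width: 0.0921
```

Emit:
{"op": "move_arm", "data": {
  "moves": [
    {"dx": 0, "dy": 0, "dz": 0, "turn": 0},
    {"dx": 0, "dy": 0, "dz": 0, "turn": 0},
    {"dx": 0, "dy": 0, "dz": 0, "turn": 0},
    {"dx": 0, "dy": 0, "dz": 0, "turn": 0},
    {"dx": 0, "dy": 0, "dz": 0, "turn": 0},
    {"dx": 0, "dy": 0, "dz": 0, "turn": 0},
    {"dx": 0, "dy": 0, "dz": 0, "turn": 0},
    {"dx": 0, "dy": 0, "dz": 0, "turn": 0}
  ],
  "grip": -0.7,
  "grip_force": 15
}}

```text
t: 4.6
eef_pos: [0.539, -0.2941, 0.0637]
tool_rot: [-1.568, 0.133, -0.133]
contact_force: [-0.5, -10.6, -2.2]
grip_width: 0.0324
```

```bash
python3 - <<'E'
from h import *
th=np.linspace(0,1.55,13)
x=-(90*np.cos(th)-30*np.sin(th)); z=90*np.sin(th)+30*np.cos(th)
for i in range(12): print(i,'dx %.3f dy %.3f'%((x[i+1]-x[i])/50,-(z[i+1]-z[i])/50))
im,c=shot('wrist','w3')
E
python3 plan.py 540 -293.3 65 80.2
```

```text
0 dx 0.092 dy -0.227
1 dx 0.121 dy -0.213
2 dx 0.147 dy -0.196
3 dx 0.171 dy -0.175
4 dx 0.192 dy -0.152
5 dx 0.210 dy -0.126
6 dx 0.225 dy -0.098
7 dx 0.235 dy -0.068
8 dx 0.242 dy -0.037
9 dx 0.245 dy -0.005
10 dx 0.244 dy 0.026
11 dx 0.238 dy 0.057
t 4.65 tcp [ 539.  -294.4   63.7] jaw 80.24 grip 32.1 F [-0.4 -3.7 -0.5] tilt y [ 0.    -0.001 -1.   ] q [ 0.43  0.6   0.03  1.77 -0.02  0.77  1.87]
turn units 0.0
shift units after turn: dx 0.016 dy -0.025 dz 0.026
```

View pics/w3.png

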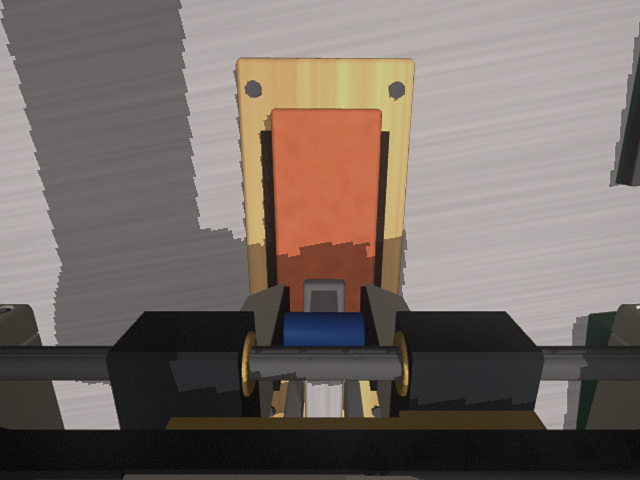

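The opening reads 32.4 mm, which is the handle's length, so it's gripped. Swinging along the arc now.

Emit:
{"op": "move_arm", "data": {
  "moves": [
    {"dx": 0.09, "dy": -0.23, "dz": 0, "turn": 0},
    {"dx": 0.12, "dy": -0.21, "dz": 0, "turn": 0},
    {"dx": 0.15, "dy": -0.2, "dz": 0, "turn": 0},
    {"dx": 0.17, "dy": -0.17, "dz": 0, "turn": 0},
    {"dx": 0.19, "dy": -0.15, "dz": 0, "turn": 0},
    {"dx": 0.21, "dy": -0.13, "dz": 0, "turn": 0},
    {"dx": 0, "dy": 0, "dz": 0, "turn": 0},
    {"dx": 0, "dy": 0, "dz": 0, "turn": 0}
  ]
}}

```text
t: 5.45
eef_pos: [0.5857, -0.3026, 0.1189]
tool_rot: [-1.569, 0.133, -0.135]
contact_force: [2.3, -5.5, -3.4]
grip_width: 0.032
```

```bash
python3 - <<'E'
from h import *
im,c=shot('side','s3'); cv2.imwrite('pics/s3c.png',cv2.resize(cv2.imread('pics/s3.png')[230:420,220:420],None,fx=3,fy=3))
E
python3 plan.py 540 -293.3 65 80.2
```

```text
t 5.5 tcp [ 585.7 -302.6  119. ] jaw 80.23 grip 32.1 F [ 1.3 -5.3 -3.4] tilt y [ 0.001 -0.002 -1.   ] q [ 0.41  0.59  0.03  1.63 -0.02  0.92  1.85]
turn units 0.0
shift units after turn: dx -0.933 dy 1.079 dz 0.028
```

View pics/s3c.png

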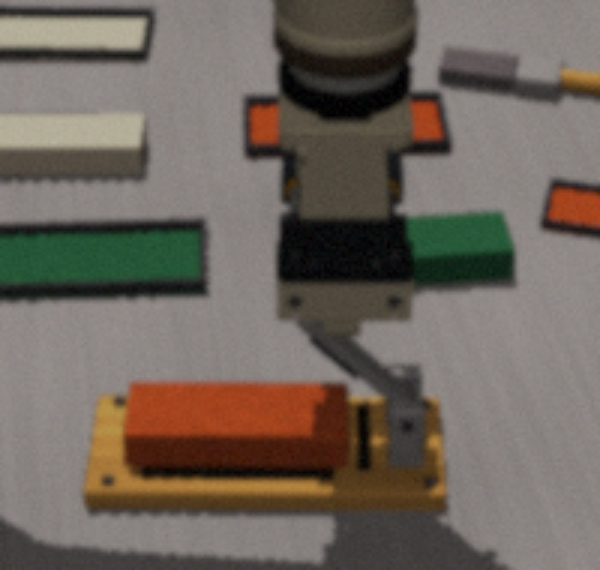

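The bar is up about 45 degrees, the stone is still seated and forces are low. Continuing the swing.

Emit:
{"op": "move_arm", "data": {
  "moves": [
    {"dx": 0.22, "dy": -0.1, "dz": 0, "turn": 0},
    {"dx": 0.24, "dy": -0.07, "dz": 0, "turn": 0},
    {"dx": 0.24, "dy": -0.04, "dz": 0, "turn": 0},
    {"dx": 0.25, "dy": 0, "dz": 0, "turn": 0},
    {"dx": 0.24, "dy": 0.03, "dz": 0, "turn": 0},
    {"dx": 0.24, "dy": 0.06, "dz": 0, "turn": 0},
    {"dx": 0, "dy": 0, "dz": 0, "turn": 0},
    {"dx": 0, "dy": 0, "dz": 0, "turn": 0}
  ]
}}

```text
t: 6.3
eef_pos: [0.6555, -0.3149, 0.1246]
tool_rot: [-1.569, 0.134, -0.134]
contact_force: [0.1, -5.0, -3.1]
grip_width: 0.0321
```

```bash
python3 - <<'E'
from h import *
im,c=shot('side','s4'); cv2.imwrite('pics/s4c.png',cv2.resize(cv2.imread('pics/s4.png')[230:420,220:420],None,fx=3,fy=3))
E
python3 plan.py 540 -293.3 65 80.2
```

```text
t 6.35 tcp [ 655.4 -314.9  124.6] jaw 80.22 grip 31.8 F [-0.1 -4.8 -2.6] tilt y [-0.    -0.002 -1.   ] q [ 0.39  0.7   0.03  1.42 -0.02  1.02  1.83]
turn units 0.0
shift units after turn: dx -2.347 dy 1.193 dz 0.033
```

View pics/s4c.png

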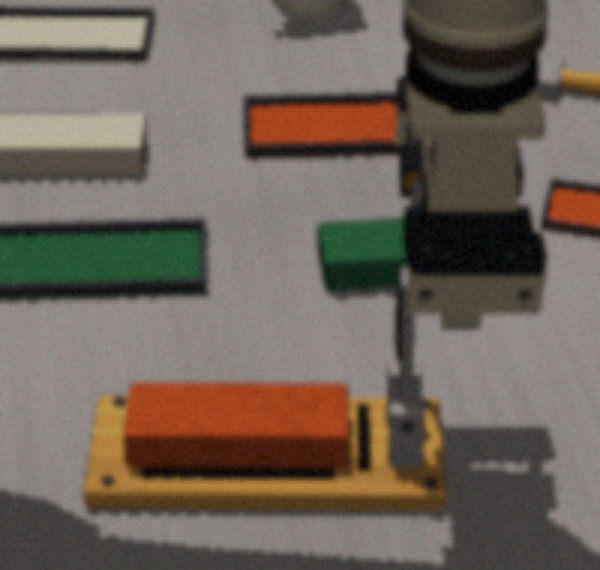

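The bar stands upright and the stone is still seated. Now I'll release and rise straight up.

Emit:
{"op": "move_arm", "data": {
  "moves": [
    {"dx": 0, "dy": 0, "dz": 0, "turn": 0},
    {"dx": 0, "dy": 0, "dz": 0, "turn": 0},
    {"dx": 0, "dy": 0, "dz": 0, "turn": 0},
    {"dx": 0, "dy": 0, "dz": 0, "turn": 0},
    {"dx": 0, "dy": 0, "dz": 0, "turn": 0},
    {"dx": 0, "dy": -0.3, "dz": 0, "turn": 0},
    {"dx": 0, "dy": -0.5, "dz": 0, "turn": 0},
    {"dx": 0, "dy": -0.5, "dz": 0, "turn": 0},
    {"dx": 0, "dy": -0.5, "dz": 0, "turn": 0},
    {"dx": 0, "dy": 0, "dz": 0, "turn": 0},
    {"dx": 0, "dy": 0, "dz": 0, "turn": 0}
  ],
  "grip": 1
}}

```text
t: 7.45
eef_pos: [0.6561, -0.3134, 0.216]
tool_rot: [-1.567, 0.131, -0.135]
contact_force: [-0.7, 0.0, -0.2]
grip_width: 0.092
```

```bash
python3 plan.py 522.3 -290.2 100 80.2
```

```text
t 7.45 tcp [ 656.1 -313.4  216. ] jaw 80.27 grip 92.0 F [-0.7  0.  -0.2] tilt y [ 0.002 -0.001 -1.   ] q [ 0.38  0.61  0.04  1.35 -0.02  1.17  1.83]
turn units 0.01
shift units after turn: dx -2.715 dy 2.320 dz 0.002
```

Emit:
{"op": "move_arm", "data": {
  "moves": [
    {"dx": -0.45, "dy": 0, "dz": 0, "turn": 0},
    {"dx": -0.6, "dy": 0, "dz": 0, "turn": 0},
    {"dx": -0.6, "dy": 0, "dz": 0, "turn": 0},
    {"dx": -0.6, "dy": 0.1, "dz": 0, "turn": 0},
    {"dx": -0.46, "dy": 0.4, "dz": 0, "turn": 0},
    {"dx": 0, "dy": 0.6, "dz": 0, "turn": 0},
    {"dx": 0, "dy": 0.6, "dz": 0, "turn": 0},
    {"dx": 0, "dy": 0.6, "dz": 0, "turn": 0},
    {"dx": 0, "dy": 0.5, "dz": 0, "turn": 0},
    {"dx": 0, "dy": 0.3, "dz": 0, "turn": 0},
    {"dx": 0, "dy": 0, "dz": 0, "turn": 0},
    {"dx": 0, "dy": 0, "dz": 0, "turn": 0}
  ]
}}

```text
t: 8.65
eef_pos: [0.522, -0.2903, 0.0594]
tool_rot: [-1.567, 0.134, -0.133]
contact_force: [-0.5, -0.2, 0.3]
grip_width: 0.0919
```

```bash
python3 plan.py 522.3 -290.2 27 80.2
python3 - <<'E'
from h import *
im,c=shot('wrist','w5');im,c=shot('side','s5')
E
```

```text
t 8.65 tcp [ 522.  -290.3   59.4] jaw 80.27 grip 91.9 F [-0.5 -0.2  0.3] tilt y [-0.  0. -1.] q [ 0.44  0.58  0.03  1.82 -0.03  0.74  1.88]
turn units 0.01
shift units after turn: dx 0.005 dy 0.647 dz 0.003
```

View pics/s5.png

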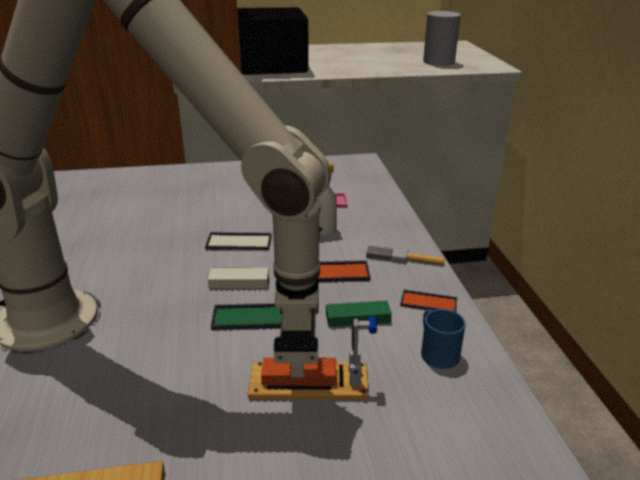

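View pics/w5.png

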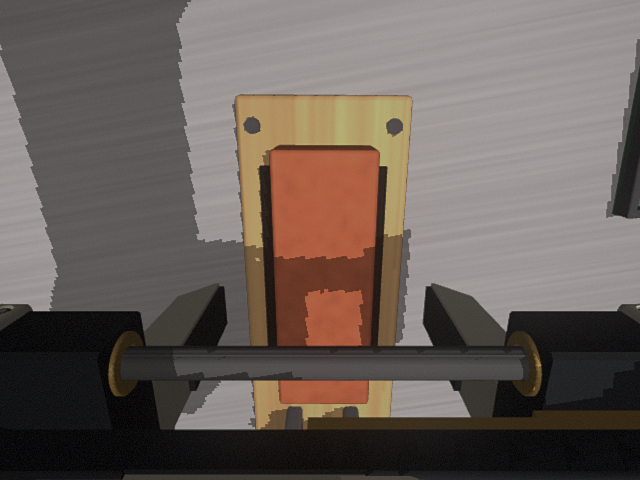

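The bar stays upright with its handle at (372,324) in the side view, and the jaws are centred on the stone (col 325 in the wrist view). Descending to grasp.

Emit:
{"op": "move_arm", "data": {
  "moves": [
    {"dx": 0, "dy": 0.3, "dz": 0, "turn": 0},
    {"dx": 0, "dy": 0.24, "dz": 0, "turn": 0},
    {"dx": 0, "dy": 0.1, "dz": 0, "turn": 0},
    {"dx": 0, "dy": 0, "dz": 0, "turn": 0},
    {"dx": 0, "dy": 0, "dz": 0, "turn": 0}
  ]
}}

```text
t: 9.25
eef_pos: [0.5218, -0.2902, 0.0269]
tool_rot: [-1.566, 0.134, -0.133]
contact_force: [-0.8, 0.6, 0.2]
grip_width: 0.0919
```

Emit:
{"op": "move_arm", "data": {
  "moves": [
    {"dx": 0, "dy": 0, "dz": 0, "turn": 0},
    {"dx": 0, "dy": 0, "dz": 0, "turn": 0},
    {"dx": 0, "dy": 0, "dz": 0, "turn": 0},
    {"dx": 0, "dy": 0, "dz": 0, "turn": 0},
    {"dx": 0, "dy": 0, "dz": 0, "turn": 0},
    {"dx": 0, "dy": 0, "dz": 0, "turn": 0},
    {"dx": 0, "dy": 0, "dz": 0, "turn": 0}
  ],
  "grip": -0.4,
  "grip_force": 45
}}

```text
t: 9.95
eef_pos: [0.522, -0.2903, 0.0273]
tool_rot: [-1.567, 0.133, -0.133]
contact_force: [-1.0, -0.1, 0.1]
grip_width: 0.0493
```

Emit:
{"op": "move_arm", "data": {
  "moves": [
    {"dx": 0, "dy": -0.2, "dz": 0, "turn": 0},
    {"dx": 0, "dy": -0.3, "dz": 0, "turn": 0},
    {"dx": 0, "dy": -0.5, "dz": 0, "turn": 0},
    {"dx": 0, "dy": -0.5, "dz": 0, "turn": 0},
    {"dx": 0, "dy": -0.5, "dz": 0, "turn": 0},
    {"dx": 0, "dy": 0, "dz": 0, "turn": 0},
    {"dx": 0, "dy": 0, "dz": 0, "turn": 0}
  ]
}}

```text
t: 10.65
eef_pos: [0.5221, -0.2903, 0.1278]
tool_rot: [-1.567, 0.132, -0.134]
contact_force: [-0.7, 0.4, -5.3]
grip_width: 0.0495
```

```bash
python3 plan.py 662.4 79.2 120 83.6
python3 - <<'E'
from h import *
im,c=shot('wrist','w6');im,c=shot('side','s6')
cv2.imwrite('pics/s6c.png',cv2.resize(cv2.imread('pics/s6.png')[230:420,200:400],None,fx=3,fy=3))
E
```

```text
t 10.65 tcp [ 522.1 -290.3  127.8] jaw 80.27 grip 49.5 F [-0.7  0.4 -5.3] tilt y [ 0.001 -0.    -1.   ] q [ 0.43  0.48  0.04  1.79 -0.02  0.87  1.88]
turn units -0.39
shift units after turn: dx 1.966 dy 0.155 dz 7.656
```

View pics/s6c.png

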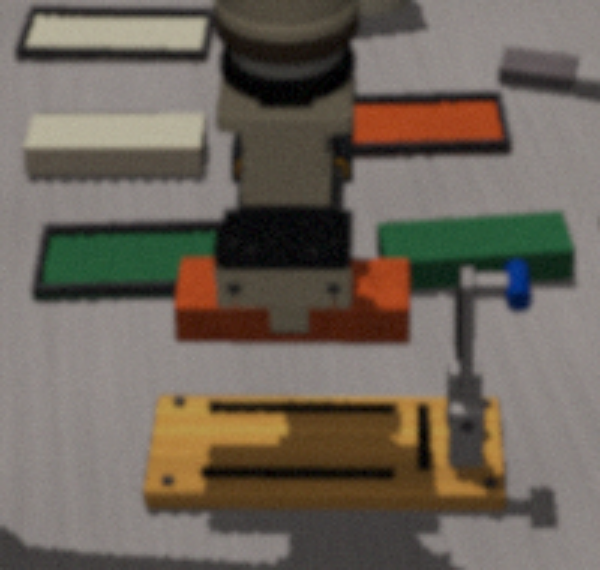

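View pics/w6.png

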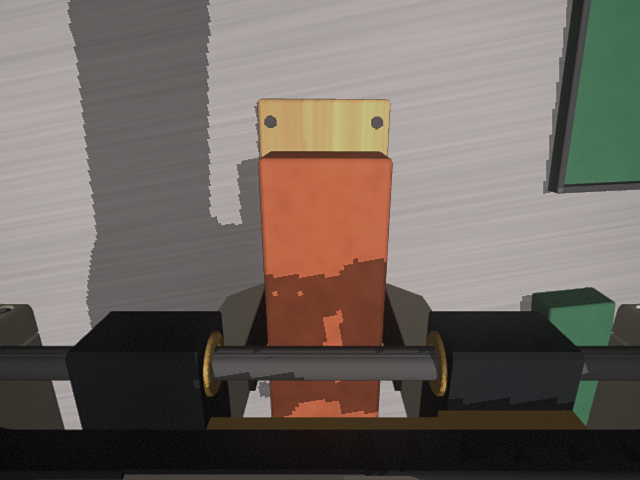

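The stone is lifted level and the bar stayed up. Moving over the terracotta tray now.

Emit:
{"op": "move_arm", "data": {
  "moves": [
    {"dx": 0, "dy": 0, "dz": 0, "turn": -0.39},
    {"dx": 0.1, "dy": 0, "dz": 0.4, "turn": 0},
    {"dx": 0.2, "dy": 0, "dz": 0.75, "turn": 0},
    {"dx": 0.2, "dy": 0, "dz": 0.75, "turn": 0},
    {"dx": 0.2, "dy": 0, "dz": 0.75, "turn": 0},
    {"dx": 0.2, "dy": 0, "dz": 0.75, "turn": 0},
    {"dx": 0.2, "dy": 0, "dz": 0.75, "turn": 0},
    {"dx": 0.2, "dy": 0, "dz": 0.75, "turn": 0},
    {"dx": 0.2, "dy": 0, "dz": 0.75, "turn": 0},
    {"dx": 0.2, "dy": 0, "dz": 0.75, "turn": 0},
    {"dx": 0.2, "dy": 0, "dz": 0.75, "turn": 0},
    {"dx": 0.07, "dy": 0, "dz": 0.5, "turn": 0}
  ]
}}

```text
t: 11.95
eef_pos: [0.6618, 0.0832, 0.1249]
tool_rot: [-1.568, 0.087, -0.083]
contact_force: [0.4, 0.1, -5.3]
grip_width: 0.0493
```

Emit:
{"op": "move_arm", "data": {
  "moves": [
    {"dx": 0, "dy": 0, "dz": 0, "turn": 0},
    {"dx": 0, "dy": 0, "dz": 0, "turn": 0},
    {"dx": 0, "dy": 0, "dz": 0, "turn": 0}
  ]
}}

```text
t: 12.25
eef_pos: [0.6612, 0.0769, 0.1256]
tool_rot: [-1.571, 0.091, -0.087]
contact_force: [0.4, -0.9, -4.7]
grip_width: 0.0498
```

```bash
python3 plan.py 662.4 79.2 50 83.6
python3 - <<'E'
from h import *
im,c=shot('wrist','w7')
E
```

```text
t 12.25 tcp [661.2  76.9 125.6] jaw 83.53 grip 49.8 F [ 0.4 -0.9 -4.7] tilt y [-0.003 -0.002 -1.   ] q [-0.13  0.6  -0.04  1.6   0.03  0.95  1.28]
turn units -0.01
shift units after turn: dx 0.018 dy 1.513 dz 0.048
```

View pics/w7.png

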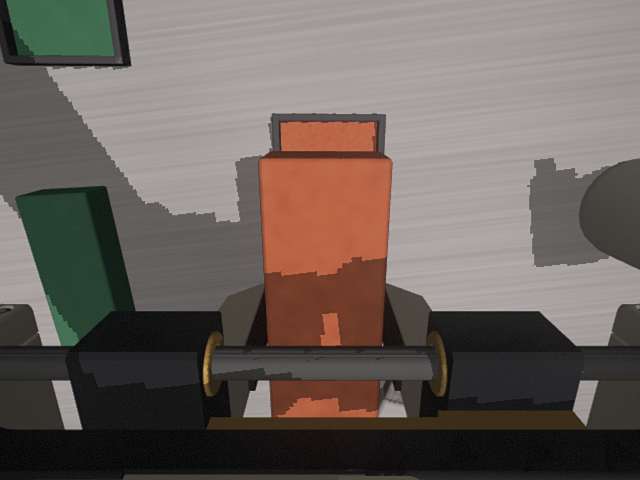

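The wrist view shows the tray's near rim edge from (273,115) to (385,115), so I'll check it against the tray centre.

```bash
python3 - <<'E'
from h import *
p=ray('wrist',[[272,114],[386,114]],.012)[:,:2]*1000; print(p, np.linalg.norm(p[0]-p[1]))
th=np.radians(-6.4); print(p.mean(0)+84*np.array([np.cos(th),np.sin(th)]))
E
```

```text
[[574.7919514   49.34809163]
 [583.61449341 126.33555823]] 77.49133668027174
[662.67972761  78.47843462]
```

The rim is 77.5 mm wide (78 given) and puts the centre at (662.7, 78.5), which agrees with the top view. I'll lower gently to TCP z = 15.5 mm, with the stone's underside about 4 mm up.

Emit:
{"op": "move_arm", "data": {
  "moves": [
    {"dx": 0.02, "dy": 0.3, "dz": 0.04, "turn": 0},
    {"dx": 0, "dy": 0.5, "dz": 0, "turn": 0},
    {"dx": 0, "dy": 0.5, "dz": 0, "turn": 0},
    {"dx": 0, "dy": 0.3, "dz": 0, "turn": 0},
    {"dx": 0, "dy": 0.2, "dz": 0, "turn": 0},
    {"dx": 0, "dy": 0.1, "dz": 0, "turn": 0},
    {"dx": 0, "dy": 0.1, "dz": 0, "turn": 0},
    {"dx": 0, "dy": 0, "dz": 0, "turn": 0},
    {"dx": 0, "dy": 0, "dz": 0, "turn": 0},
    {"dx": 0, "dy": 0, "dz": 0, "turn": 0}
  ]
}}

```text
t: 13.3
eef_pos: [0.6642, 0.081, 0.0282]
tool_rot: [-1.569, 0.086, -0.089]
contact_force: [0.8, 1.0, -4.4]
grip_width: 0.0497
```

```bash
python3 plan.py 662.6 78.8 15.5 83.6
```

```text
t 13.3 tcp [664.2  81.   28.2] jaw 83.63 grip 49.7 F [ 0.8  1.  -4.4] tilt y [ 0.002  0.    -1.   ] q [-0.13  0.73 -0.04  1.63  0.04  0.78  1.27]
turn units 0.0
shift units after turn: dx -0.028 dy 0.253 dz -0.047
```

Emit:
{"op": "move_arm", "data": {
  "moves": [
    {"dx": -0.02, "dy": 0.1, "dz": -0.04, "turn": 0},
    {"dx": 0, "dy": 0.06, "dz": 0, "turn": 0},
    {"dx": 0, "dy": 0.05, "dz": 0, "turn": 0},
    {"dx": 0, "dy": 0.04, "dz": 0, "turn": 0},
    {"dx": 0, "dy": 0, "dz": 0, "turn": 0},
    {"dx": 0, "dy": 0, "dz": 0, "turn": 0}
  ]
}}

```text
t: 13.9
eef_pos: [0.6621, 0.0788, 0.0153]
tool_rot: [-1.569, 0.088, -0.087]
contact_force: [-5.3, -2.5, 3.9]
grip_width: 0.0497
```

```bash
python3 plan.py 662.6 78.8 15 83.6
```

```text
t 13.9 tcp [662.1  78.8  15.3] jaw 83.62 grip 49.7 F [-5.3 -2.5  3.9] tilt y [-0. -0. -1.] q [-0.13  0.74 -0.04  1.64  0.04  0.76  1.27]
turn units 0.0
shift units after turn: dx 0.010 dy 0.006 dz 0.001
```

The vertical force went from -4.4 to +3.9 N, so the stone is on the floor. Releasing and rising.

Emit:
{"op": "move_arm", "data": {
  "moves": [
    {"dx": 0, "dy": 0, "dz": 0, "turn": 0},
    {"dx": 0, "dy": 0, "dz": 0, "turn": 0},
    {"dx": 0, "dy": 0, "dz": 0, "turn": 0},
    {"dx": 0, "dy": 0, "dz": 0, "turn": 0},
    {"dx": 0, "dy": -0.2, "dz": 0, "turn": 0},
    {"dx": 0, "dy": -0.5, "dz": 0, "turn": 0},
    {"dx": 0, "dy": -0.6, "dz": 0, "turn": 0},
    {"dx": 0, "dy": -0.6, "dz": 0, "turn": 0},
    {"dx": 0, "dy": 0, "dz": 0, "turn": 0},
    {"dx": 0, "dy": 0, "dz": 0, "turn": 0}
  ],
  "grip": 1
}}

```text
t: 14.9
eef_pos: [0.6633, 0.0791, 0.1115]
tool_rot: [-1.568, 0.085, -0.09]
contact_force: [-0.3, 0.4, -0.5]
grip_width: 0.0917
```

```bash
python3 plan.py 676.7 -109.6 70 86.9
python3 - <<'E'
from h import *
im,c=shot('wrist','w8')
E
```

```text
t 14.9 tcp [663.3  79.1 111.5] jaw 83.63 grip 91.7 F [-0.3  0.4 -0.5] tilt y [ 0.003  0.    -1.   ] q [-0.13  0.61 -0.04  1.6   0.03  0.92  1.28]
turn units -0.38
shift units after turn: dx 0.472 dy 0.829 dz -3.754
```

View pics/w8.png

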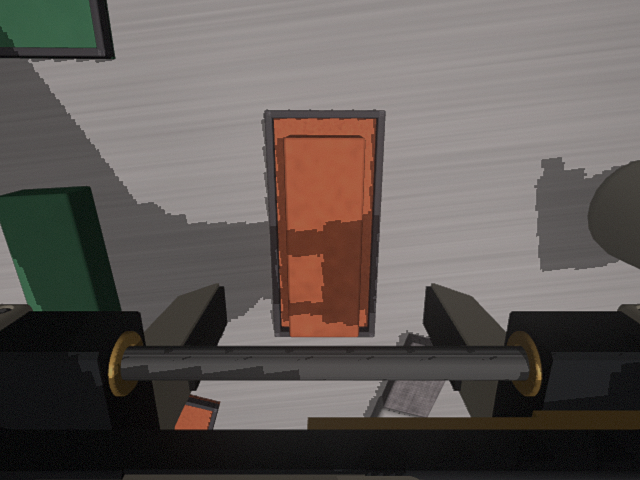

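The terracotta stone lies in its tray (288–365, 135–335). I'll check its centring from above later. Next is the green stone.

Emit:
{"op": "move_arm", "data": {
  "moves": [
    {"dx": 0, "dy": 0, "dz": 0, "turn": -0.38},
    {"dx": 0.07, "dy": 0, "dz": -0.5, "turn": 0},
    {"dx": 0.1, "dy": 0, "dz": -0.75, "turn": 0},
    {"dx": 0.1, "dy": 0, "dz": -0.75, "turn": 0},
    {"dx": 0.1, "dy": 0, "dz": -0.75, "turn": 0},
    {"dx": 0.1, "dy": 0.2, "dz": -0.7, "turn": 0},
    {"dx": 0, "dy": 0.3, "dz": -0.3, "turn": 0},
    {"dx": 0, "dy": 0.3, "dz": 0, "turn": 0},
    {"dx": 0, "dy": 0, "dz": 0, "turn": 0},
    {"dx": 0, "dy": 0, "dz": 0, "turn": 0},
    {"dx": 0, "dy": 0, "dz": 0, "turn": 0}
  ]
}}

```text
t: 16.05
eef_pos: [0.6762, -0.1063, 0.07]
tool_rot: [-1.569, 0.039, -0.04]
contact_force: [0.7, 0.0, -0.2]
grip_width: 0.0916
```

```bash
python3 - <<'E'
from h import *
im,c=shot('wrist','w9')
p=proj('wrist',[[.6767-.07,-.1096-.025+.0037,.028],[.6767-.07,-.1096+.025+.0037,.028]],c); print(p)
E
python3 plan.py 676.7 -109.6 11 86.9
```

```text
[[271.39244016 145.18308338]
 [369.14807063 140.03006151]]
t 16.1 tcp [ 676.4 -107.    70.4] jaw 87.06 grip 91.4 F [-0.4  0.7 -0.7] tilt y [ 0.001  0.001 -1.   ] q [ 0.14  0.69 -0.04  1.57  0.03  0.87  1.62]
turn units 0.02
shift units after turn: dx 0.008 dy 1.187 dz -0.053
```

View pics/w9.png

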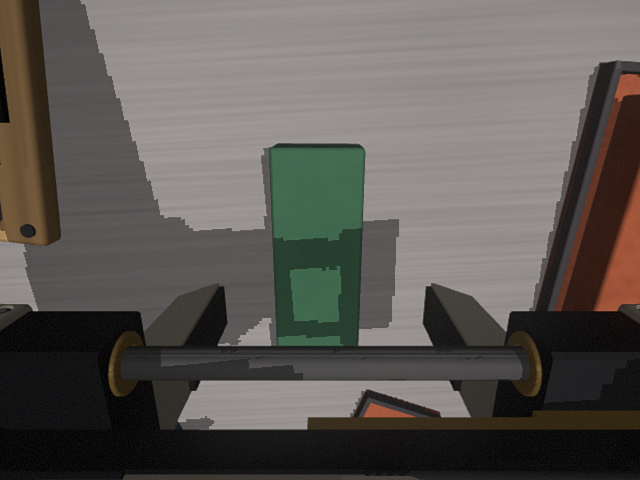

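The green stone's near top edge is at row 147, and I predicted 143, so the stone is about 2 mm further in +x. Adjusting and descending.

Emit:
{"op": "move_arm", "data": {
  "moves": [
    {"dx": 0.04, "dy": 0.3, "dz": -0.07, "turn": 0},
    {"dx": 0, "dy": 0.4, "dz": 0, "turn": 0},
    {"dx": 0, "dy": 0.3, "dz": 0, "turn": 0},
    {"dx": 0, "dy": 0.18, "dz": 0, "turn": 0},
    {"dx": 0, "dy": 0, "dz": 0, "turn": 0},
    {"dx": 0, "dy": 0, "dz": 0, "turn": 0}
  ]
}}

```text
t: 16.7
eef_pos: [0.6776, -0.1131, 0.0107]
tool_rot: [-1.57, 0.043, -0.043]
contact_force: [1.0, -0.9, 0.1]
grip_width: 0.0919
```

Emit:
{"op": "move_arm", "data": {
  "moves": [
    {"dx": 0, "dy": 0, "dz": 0, "turn": 0},
    {"dx": 0, "dy": 0, "dz": 0, "turn": 0},
    {"dx": 0, "dy": 0, "dz": 0, "turn": 0},
    {"dx": 0, "dy": 0, "dz": 0, "turn": 0},
    {"dx": 0, "dy": 0, "dz": 0, "turn": 0},
    {"dx": 0, "dy": 0, "dz": 0, "turn": 0},
    {"dx": 0, "dy": 0, "dz": 0, "turn": 0}
  ],
  "grip": -0.4,
  "grip_force": 45
}}

```text
t: 17.4
eef_pos: [0.6775, -0.1123, 0.0109]
tool_rot: [-1.57, 0.042, -0.042]
contact_force: [0.1, 1.5, 1.7]
grip_width: 0.0497
```

```bash
python3 plan.py 444.5 -71.2 15 83.2
```

```text
t 17.4 tcp [ 677.5 -112.3   10.9] jaw 86.91 grip 49.7 F [0.1 1.5 1.7] tilt y [ 0.     0.001 -1.   ] q [ 0.15  0.78 -0.03  1.58  0.03  0.79  1.62]
turn units 0.43
shift units after turn: dx -4.726 dy -0.083 dz 0.264
```

Emit:
{"op": "move_arm", "data": {
  "moves": [
    {"dx": 0, "dy": -0.2, "dz": 0, "turn": 0},
    {"dx": 0, "dy": -0.3, "dz": 0, "turn": 0},
    {"dx": 0, "dy": -0.5, "dz": 0, "turn": 0},
    {"dx": 0, "dy": -0.5, "dz": 0, "turn": 0},
    {"dx": 0, "dy": 0, "dz": 0, "turn": 0.43},
    {"dx": 0, "dy": 0, "dz": 0, "turn": 0},
    {"dx": 0, "dy": 0, "dz": 0, "turn": 0}
  ]
}}

```text
t: 18.1
eef_pos: [0.6767, -0.1133, 0.0857]
tool_rot: [-1.569, 0.093, -0.091]
contact_force: [-0.3, -0.1, -4.7]
grip_width: 0.0495
```

```bash
python3 plan.py 444.5 -71.2 70 83.2;python3 - <<'E'
from h import *
im,c=shot('wrist','w10'); im,c=shot('top','t10')
E
```

```text
t 18.1 tcp [ 676.7 -113.3   85.7] jaw 83.27 grip 49.5 F [-0.3 -0.1 -4.7] tilt y [-0.001 -0.    -1.   ] q [ 0.14  0.68 -0.02  1.56  0.02  0.9   1.57]
turn units 0.01
shift units after turn: dx -4.711 dy 0.314 dz 0.287
```

View pics/w10.png

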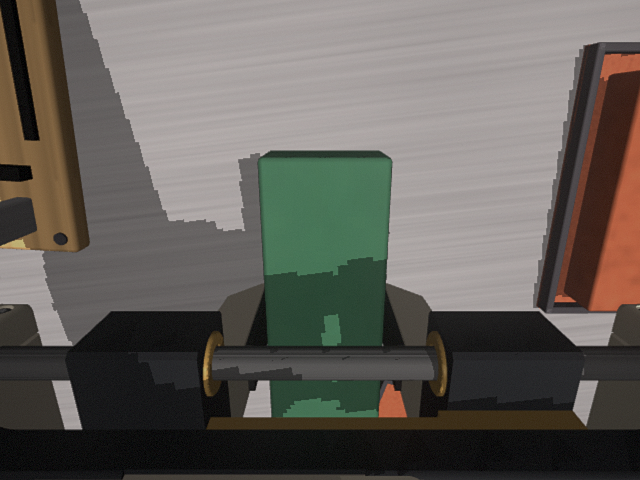

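View pics/t10.png

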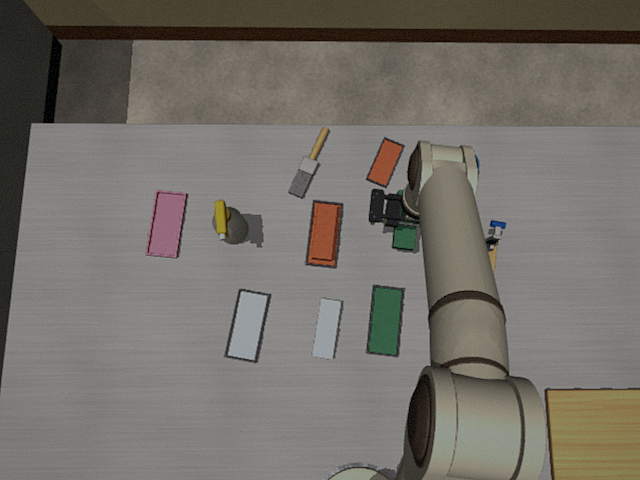

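The green stone is held level and the terracotta stone sits in its tray. Enlarging the tray to check its centring.

```bash
python3 - <<'E'
from h import *
a=cv2.imread('pics/t10.png')[195:272,298:350]; cv2.imwrite('pics/c10.png',cv2.resize(a,None,fx=7,fy=7,interpolation=cv2.INTER_CUBIC)[:, :])
# predicted centred stone top & tray rim
th=np.radians(-6.4);R=np.array([[np.cos(th),-np.sin(th)],[np.sin(th),np.cos(th)]])
def box(c,l,w,z): return np.c_[(np.array([[-l,-w],[-l,w],[l,w],[l,-w]])/2)@R.T+c,np.full(4,z)]/1000
for b in (box([662.5,79],140,50,32),box([662.5,79],158,68,12)): print(((proj('top',b)-[298,195])*7).round())
E
```

```text
[[231. 451.]
 [ 89. 435.]
 [135.  52.]
 [274.  67.]]
[[252. 488.]
 [ 62. 466.]
 [113.  40.]
 [299.  60.]]
```

View pics/c10.png

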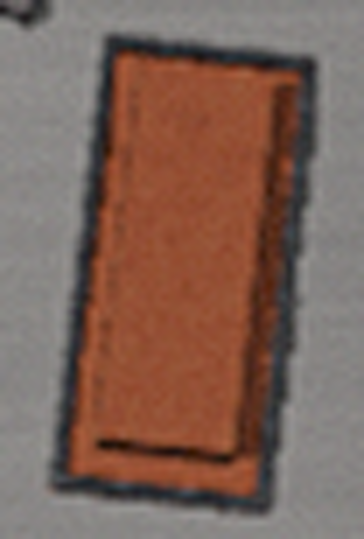

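The stone's corners (100,440) and (235,452) match a centred stone's prediction, (89,435) and (231,451), to about 2 mm. Now carrying the green stone to its tray.

Emit:
{"op": "move_arm", "data": {
  "moves": [
    {"dx": -0.3, "dy": 0, "dz": 0.03, "turn": 0},
    {"dx": -0.6, "dy": 0, "dz": 0.03, "turn": 0},
    {"dx": -0.7, "dy": 0, "dz": 0.03, "turn": 0},
    {"dx": -0.7, "dy": 0, "dz": 0.04, "turn": 0},
    {"dx": -0.7, "dy": 0, "dz": 0.04, "turn": 0},
    {"dx": -0.7, "dy": 0, "dz": 0.04, "turn": 0},
    {"dx": -0.6, "dy": 0, "dz": 0.04, "turn": 0},
    {"dx": -0.4, "dy": 0.3, "dz": 0.04, "turn": 0},
    {"dx": 0, "dy": 0.3, "dz": 0, "turn": 0},
    {"dx": 0, "dy": 0, "dz": 0, "turn": 0},
    {"dx": 0, "dy": 0, "dz": 0, "turn": 0},
    {"dx": 0, "dy": 0, "dz": 0, "turn": 0}
  ]
}}

```text
t: 19.4
eef_pos: [0.447, -0.0711, 0.0563]
tool_rot: [-1.569, 0.092, -0.094]
contact_force: [0.2, -0.5, -5.0]
grip_width: 0.0497
```

```bash
python3 plan.py 444.5 -71.2 15 83.2;python3 - <<'E'
from h import *
im,c=shot('wrist','w11')
E
```

```text
t 19.4 tcp [447.  -71.1  56.3] jaw 83.21 grip 49.7 F [ 0.2 -0.5 -5. ] tilt y [ 0.002 -0.    -1.   ] q [ 0.13  0.39 -0.04  2.17  0.02  0.58  1.53]
turn units 0.0
shift units after turn: dx -0.050 dy 0.827 dz -0.008
```

View pics/w11.png

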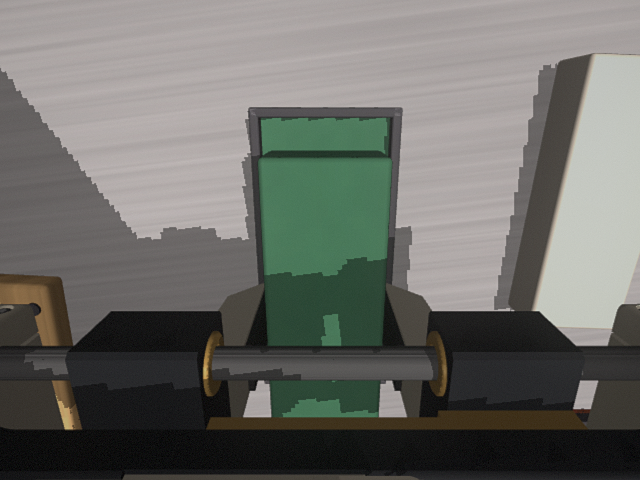

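```bash
python3 - <<'E'
from h import *
p=ray('wrist',[[249,107],[402,107]],.012)[:,:2]*1000; print(p, np.linalg.norm(p[0]-p[1]))
th=np.radians(-6.8); print(p.mean(0)+84*np.array([np.cos(th),np.sin(th)]))
E
```

```text
[[356.44793215 -99.39370782]
 [365.58597348 -23.0915476 ]] 76.84740368420988
[444.42605549 -71.18856105]
```

Emit:
{"op": "move_arm", "data": {
  "moves": [
    {"dx": -0.03, "dy": 0.3, "dz": 0, "turn": 0},
    {"dx": 0, "dy": 0.2, "dz": 0, "turn": 0},
    {"dx": 0, "dy": 0.1, "dz": 0, "turn": 0},
    {"dx": 0, "dy": 0, "dz": 0, "turn": 0},
    {"dx": 0, "dy": 0, "dz": 0, "turn": 0}
  ]
}}

```text
t: 19.95
eef_pos: [0.4444, -0.0707, 0.0258]
tool_rot: [-1.569, 0.093, -0.093]
contact_force: [0.5, -0.2, -4.6]
grip_width: 0.0496
```

```bash
python3 plan.py 444.5 -71.2 15 83.2
```

```text
t 19.95 tcp [444.4 -70.7  25.8] jaw 83.2 grip 49.6 F [ 0.5 -0.2 -4.6] tilt y [-0.  0. -1.] q [ 0.13  0.45 -0.03  2.18  0.03  0.51  1.52]
turn units -0.0
shift units after turn: dx 0.002 dy 0.215 dz -0.009
```

The wrist-view rim gives the centre as (444.4, -71.2), which agrees. Lowering.

Emit:
{"op": "move_arm", "data": {
  "moves": [
    {"dx": 0, "dy": 0.08, "dz": 0, "turn": 0},
    {"dx": 0, "dy": 0.05, "dz": 0, "turn": 0},
    {"dx": 0, "dy": 0.05, "dz": 0, "turn": 0},
    {"dx": 0, "dy": 0.03, "dz": 0, "turn": 0},
    {"dx": 0, "dy": 0, "dz": 0, "turn": 0},
    {"dx": 0, "dy": 0, "dz": 0, "turn": 0}
  ]
}}

```text
t: 20.55
eef_pos: [0.4442, -0.0707, 0.0152]
tool_rot: [-1.569, 0.093, -0.093]
contact_force: [0.5, 0.5, -5.2]
grip_width: 0.0495
```

```bash
python3 plan.py 444.5 -71.2 15 83.2
```

```text
t 20.55 tcp [444.2 -70.7  15.2] jaw 83.2 grip 49.5 F [ 0.5  0.5 -5.2] tilt y [-0.  0. -1.] q [ 0.12  0.48 -0.03  2.18  0.03  0.48  1.52]
turn units -0.0
shift units after turn: dx 0.006 dy 0.003 dz -0.009
```

It isn't touching yet (force still -5 N), so I'll lower another 1 mm.

Emit:
{"op": "move_arm", "data": {
  "moves": [
    {"dx": 0, "dy": 0.02, "dz": 0, "turn": 0},
    {"dx": 0, "dy": 0, "dz": 0, "turn": 0},
    {"dx": 0, "dy": 0, "dz": 0, "turn": 0}
  ]
}}

```text
t: 20.85
eef_pos: [0.4445, -0.0708, 0.0147]
tool_rot: [-1.569, 0.093, -0.094]
contact_force: [-2.3, 0.1, 6.2]
grip_width: 0.0496
```

Contact: +6 N. Releasing and rising.

Emit:
{"op": "move_arm", "data": {
  "moves": [
    {"dx": 0, "dy": 0, "dz": 0, "turn": 0},
    {"dx": 0, "dy": 0, "dz": 0, "turn": 0},
    {"dx": 0, "dy": 0, "dz": 0, "turn": 0},
    {"dx": 0, "dy": 0, "dz": 0, "turn": 0},
    {"dx": 0, "dy": -0.2, "dz": 0, "turn": 0},
    {"dx": 0, "dy": -0.5, "dz": 0, "turn": 0},
    {"dx": 0, "dy": -0.6, "dz": 0, "turn": 0},
    {"dx": 0, "dy": -0.3, "dz": 0, "turn": 0},
    {"dx": 0, "dy": 0, "dz": 0, "turn": 0},
    {"dx": 0, "dy": 0, "dz": 0, "turn": 0}
  ],
  "grip": 1
}}

```text
t: 21.85
eef_pos: [0.4445, -0.0708, 0.0946]
tool_rot: [-1.569, 0.092, -0.094]
contact_force: [0.2, -0.2, 0.2]
grip_width: 0.092
```

```bash
python3 plan.py 424.5 74 65 81.1
```

```text
t 21.85 tcp [444.5 -70.8  94.6] jaw 83.19 grip 92.0 F [ 0.2 -0.2  0.2] tilt y [ 0.001 -0.    -1.   ] q [ 0.13  0.32 -0.04  2.16  0.02  0.67  1.53]
turn units 0.24
shift units after turn: dx -0.843 dy 0.592 dz 2.799
```

Emit:
{"op": "move_arm", "data": {
  "moves": [
    {"dx": 0, "dy": 0, "dz": 0, "turn": 0.24},
    {"dx": -0.14, "dy": 0, "dz": 0.4, "turn": 0},
    {"dx": -0.2, "dy": 0, "dz": 0.6, "turn": 0},
    {"dx": -0.2, "dy": 0, "dz": 0.6, "turn": 0},
    {"dx": -0.2, "dy": 0, "dz": 0.6, "turn": 0},
    {"dx": -0.1, "dy": 0.2, "dz": 0.6, "turn": 0},
    {"dx": 0, "dy": 0.3, "dz": 0, "turn": 0},
    {"dx": 0, "dy": 0.1, "dz": 0, "turn": 0},
    {"dx": 0, "dy": 0, "dz": 0, "turn": 0},
    {"dx": 0, "dy": 0, "dz": 0, "turn": 0}
  ]
}}

```text
t: 22.85
eef_pos: [0.4241, 0.0732, 0.0639]
tool_rot: [-1.568, 0.124, -0.122]
contact_force: [0.2, -0.3, 0.0]
grip_width: 0.0917
```

```bash
python3 plan.py 424.5 74 11 81.1; python3 - <<'E'
from h import *
im,c=shot('wrist','w12')
th=np.radians(-8.9);X=np.array([np.cos(th),np.sin(th)]);Y=np.array([-X[1],X[0]])
C=np.array([.4245,.074]); print(proj('wrist',[np.r_[C-.07*X-.025*Y,.028],np.r_[C-.07*X+.025*Y,.028]],c))
E
```

```text
t 22.85 tcp [424.1  73.2  63.9] jaw 81.05 grip 91.7 F [ 0.2 -0.3  0. ] tilt y [-0.001 -0.    -1.   ] q [-0.15  0.35 -0.09  2.21  0.06  0.58  1.13]
turn units -0.01
shift units after turn: dx 0.006 dy 1.059 dz 0.017
[[277.54735617 143.05614468]
 [378.41259601 142.92142445]]
```

View pics/w12.png

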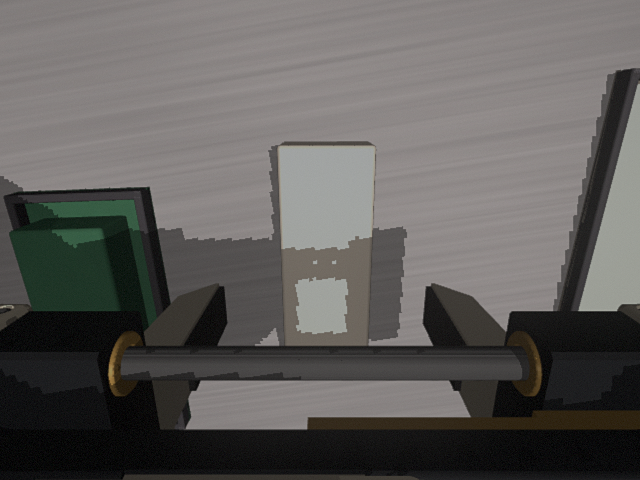

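The white stone is seen at (278–376, row 146), against a prediction of row 143, so it's about 1.5 mm further in +x. Grasping.

Emit:
{"op": "move_arm", "data": {
  "moves": [
    {"dx": 0.03, "dy": 0.3, "dz": 0, "turn": 0},
    {"dx": 0, "dy": 0.4, "dz": 0, "turn": 0},
    {"dx": 0, "dy": 0.25, "dz": 0, "turn": 0},
    {"dx": 0, "dy": 0.1, "dz": 0, "turn": 0},
    {"dx": 0, "dy": 0, "dz": 0, "turn": 0},
    {"dx": 0, "dy": 0, "dz": 0, "turn": 0}
  ]
}}

```text
t: 23.5
eef_pos: [0.4264, 0.0737, 0.0123]
tool_rot: [-1.567, 0.121, -0.123]
contact_force: [0.2, -0.6, -0.7]
grip_width: 0.0918
```

Emit:
{"op": "move_arm", "data": {
  "moves": [
    {"dx": 0, "dy": 0, "dz": 0, "turn": 0},
    {"dx": 0, "dy": 0, "dz": 0, "turn": 0},
    {"dx": 0, "dy": 0, "dz": 0, "turn": 0},
    {"dx": 0, "dy": 0, "dz": 0, "turn": 0},
    {"dx": 0, "dy": 0, "dz": 0, "turn": 0},
    {"dx": 0, "dy": 0, "dz": 0, "turn": 0},
    {"dx": 0, "dy": 0, "dz": 0, "turn": 0}
  ],
  "grip": -0.4,
  "grip_force": 45
}}

```text
t: 24.2
eef_pos: [0.4258, 0.0739, 0.0117]
tool_rot: [-1.567, 0.122, -0.121]
contact_force: [-0.8, -1.2, 0.3]
grip_width: 0.0499
```

Emit:
{"op": "move_arm", "data": {
  "moves": [
    {"dx": 0, "dy": -0.2, "dz": 0, "turn": 0},
    {"dx": 0, "dy": -0.3, "dz": 0, "turn": 0},
    {"dx": 0, "dy": -0.5, "dz": 0, "turn": 0},
    {"dx": 0, "dy": 0, "dz": 0, "turn": 0},
    {"dx": 0, "dy": 0, "dz": 0, "turn": 0}
  ]
}}

```text
t: 24.7
eef_pos: [0.4261, 0.0738, 0.0621]
tool_rot: [-1.567, 0.121, -0.123]
contact_force: [-1.5, -0.2, -4.4]
grip_width: 0.0495
```

```bash
python3 plan.py 433.3 265.5 60 80.2
```

```text
t 24.7 tcp [426.1  73.8  62.1] jaw 81.13 grip 49.5 F [-1.5 -0.2 -4.4] tilt y [ 0.001  0.    -1.   ] q [-0.15  0.36 -0.09  2.21  0.06  0.58  1.13]
turn units 0.11
shift units after turn: dx -0.511 dy 0.042 dz 3.802
```

Emit:
{"op": "move_arm", "data": {
  "moves": [
    {"dx": 0, "dy": 0, "dz": 0, "turn": 0.11},
    {"dx": -0.03, "dy": 0, "dz": 0.3, "turn": 0},
    {"dx": -0.08, "dy": 0, "dz": 0.6, "turn": 0},
    {"dx": -0.08, "dy": 0, "dz": 0.6, "turn": 0},
    {"dx": -0.08, "dy": 0, "dz": 0.6, "turn": 0},
    {"dx": -0.08, "dy": 0, "dz": 0.6, "turn": 0},
    {"dx": -0.08, "dy": 0, "dz": 0.6, "turn": 0},
    {"dx": -0.08, "dy": 0, "dz": 0.5, "turn": 0},
    {"dx": 0, "dy": 0, "dz": 0, "turn": 0},
    {"dx": 0, "dy": 0, "dz": 0, "turn": 0},
    {"dx": 0, "dy": 0, "dz": 0, "turn": 0}
  ]
}}

```text
t: 25.8
eef_pos: [0.4324, 0.2637, 0.0607]
tool_rot: [-1.569, 0.137, -0.134]
contact_force: [0.4, -0.8, -3.4]
grip_width: 0.0495
```

```bash
python3 plan.py 433.3 265.5 15 80.2;python3 - <<'E'
from h import *
im,c=shot('wrist','w13')
E
```

```text
t 25.8 tcp [432.4 263.7  60.7] jaw 80.12 grip 49.5 F [ 0.4 -0.8 -3.4] tilt y [-0.002 -0.002 -1.   ] q [-0.51  0.46 -0.11  2.03  0.08  0.65  0.72]
turn units -0.01
shift units after turn: dx 0.013 dy 0.914 dz 0.038
```

View pics/w13.png

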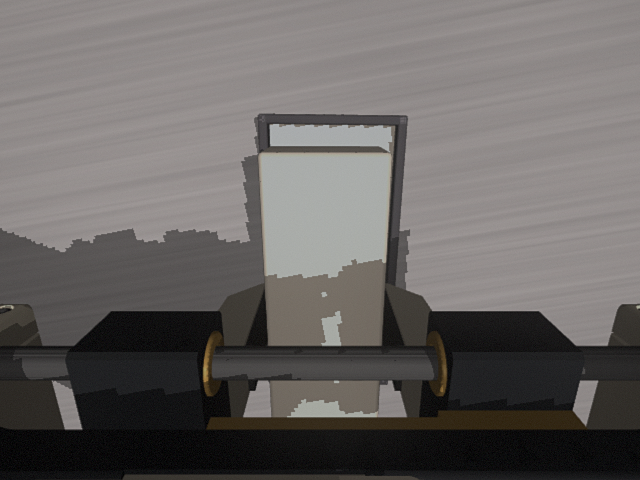

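```bash
python3 - <<'E'
from h import *
p=ray('wrist',[[258,114],[408,115.5]],.012)[:,:2]*1000; print(p, np.linalg.norm(p[0]-p[1]))
th=np.radians(-9.8); print(p.mean(0)+84*np.array([np.cos(th),np.sin(th)]), np.degrees(np.arctan2(*(p[1]-p[0])[::-1])))
E
```

```text
[[344.50712846 243.12629654]
 [358.63380956 319.42865131]] 77.59904936006238
[434.34473248 266.97987599] 79.51098024921447
```

The rim gives the centre as (434.3, 267.0), within 2 mm of the top view. I'll aim for (434.8, 266.5) and lower.

Emit:
{"op": "move_arm", "data": {
  "moves": [
    {"dx": 0.04, "dy": 0.3, "dz": 0.06, "turn": 0},
    {"dx": 0, "dy": 0.3, "dz": 0, "turn": 0},
    {"dx": 0, "dy": 0.1, "dz": 0, "turn": 0},
    {"dx": 0, "dy": 0, "dz": 0, "turn": 0},
    {"dx": 0, "dy": 0, "dz": 0, "turn": 0}
  ]
}}

```text
t: 26.35
eef_pos: [0.4358, 0.2676, 0.027]
tool_rot: [-1.567, 0.135, -0.135]
contact_force: [-0.5, -0.1, -3.5]
grip_width: 0.0494
```

```bash
python3 plan.py 434.8 266.5 15 80.2
```

```text
t 26.35 tcp [435.8 267.6  27. ] jaw 80.14 grip 49.4 F [-0.5 -0.1 -3.5] tilt y [ 0. -0. -1.] q [-0.52  0.53 -0.11  2.04  0.1   0.58  0.71]
turn units -0.01
shift units after turn: dx -0.016 dy 0.240 dz -0.025
```

Emit:
{"op": "move_arm", "data": {
  "moves": [
    {"dx": -0.01, "dy": 0.08, "dz": -0.02, "turn": 0},
    {"dx": 0, "dy": 0.06, "dz": 0, "turn": 0},
    {"dx": 0, "dy": 0.04, "dz": 0, "turn": 0},
    {"dx": 0, "dy": 0.03, "dz": 0, "turn": 0},
    {"dx": 0, "dy": 0, "dz": 0, "turn": 0},
    {"dx": 0, "dy": 0, "dz": 0, "turn": 0}
  ]
}}

```text
t: 26.95
eef_pos: [0.4349, 0.2672, 0.0162]
tool_rot: [-1.567, 0.135, -0.134]
contact_force: [0.4, -1.0, -3.7]
grip_width: 0.0496
```

Emit:
{"op": "move_arm", "data": {
  "moves": [
    {"dx": 0, "dy": 0.02, "dz": 0, "turn": 0},
    {"dx": 0, "dy": 0, "dz": 0, "turn": 0},
    {"dx": 0, "dy": 0, "dz": 0, "turn": 0}
  ]
}}

```text
t: 27.25
eef_pos: [0.4351, 0.2673, 0.0158]
tool_rot: [-1.566, 0.134, -0.135]
contact_force: [-2.5, -1.3, 4.9]
grip_width: 0.0497
```

Contact: +4.9 N. Releasing, rising and moving toward the base to clear the top view.

Emit:
{"op": "move_arm", "data": {
  "moves": [
    {"dx": 0, "dy": 0, "dz": 0, "turn": 0},
    {"dx": 0, "dy": 0, "dz": 0, "turn": 0},
    {"dx": 0, "dy": 0, "dz": 0, "turn": 0},
    {"dx": 0, "dy": 0, "dz": 0, "turn": 0},
    {"dx": 0, "dy": -0.2, "dz": 0, "turn": 0},
    {"dx": 0, "dy": -0.5, "dz": 0, "turn": 0},
    {"dx": 0, "dy": -0.6, "dz": 0, "turn": 0},
    {"dx": 0, "dy": -0.6, "dz": 0, "turn": 0},
    {"dx": 0, "dy": -0.6, "dz": 0, "turn": 0},
    {"dx": 0, "dy": -0.5, "dz": 0, "turn": 0},
    {"dx": 0, "dy": 0, "dz": 0, "turn": 0}
  ],
  "grip": 1
}}

```text
t: 28.35
eef_pos: [0.4373, 0.2688, 0.1696]
tool_rot: [-1.562, 0.13, -0.139]
contact_force: [0.8, 0.4, -0.3]
grip_width: 0.0915
```

Emit:
{"op": "move_arm", "data": {
  "moves": [
    {"dx": -0.6, "dy": 0, "dz": 0.6, "turn": 0},
    {"dx": -0.6, "dy": 0, "dz": 0.6, "turn": 0},
    {"dx": -0.6, "dy": 0, "dz": 0.6, "turn": 0},
    {"dx": -0.6, "dy": 0, "dz": 0.6, "turn": 0},
    {"dx": -0.6, "dy": 0, "dz": 0.6, "turn": 0},
    {"dx": -0.6, "dy": 0, "dz": 0.6, "turn": 0},
    {"dx": -0.6, "dy": 0, "dz": 0.6, "turn": 0},
    {"dx": 0, "dy": 0, "dz": 0.6, "turn": 0},
    {"dx": 0, "dy": 0, "dz": 0.6, "turn": 0},
    {"dx": 0, "dy": 0, "dz": 0.4, "turn": 0},
    {"dx": 0, "dy": 0, "dz": 0, "turn": 0},
    {"dx": 0, "dy": 0, "dz": 0, "turn": 0}
  ]
}}

```text
t: 29.55
eef_pos: [0.277, 0.5877, 0.1643]
tool_rot: [-1.569, 0.135, -0.134]
contact_force: [-0.4, -0.9, 0.1]
grip_width: 0.0918
```

```bash
python3 plan.py 434.8 266.5 15 80.2; python3 - <<'E'
from h import *
im,c=shot('top','t14'); shot('side','s14')
a=cv2.imread('pics/t14.png'); 
V=[]
trays={'T':((662.5,79),-6.4),'G':((444.5,-71.2),-6.8),'W':((434.3,266.8),-9.8)}
tiles=[]
for k,(C,an) in trays.items():
    th=np.radians(an);R=np.array([[np.cos(th),-np.sin(th)],[np.sin(th),np.cos(th)]])
    b=np.c_[(np.array([[-140,-50],[-140,50],[140,50],[140,-50]])/2)@R.T+C,np.full(4,32)]/1000
    p=proj('top',b,c); o=np.floor(p.mean(0)-[35,50]).astype(int)
    t=cv2.resize(a[o[1]:o[1]+100,o[0]:o[0]+70],None,fx=3.7,fy=5.5 and 3.7*1.4,interpolation=cv2.INTER_CUBIC)
    for q in p: cv2.circle(t,tuple(int(v) for v in ((q-o+.5)*[3.7,5.18])),2,(255,0,255),1)
    tiles.append(t)
cv2.imwrite('pics/c14.png',np.hstack(tiles))
E
```

```text
t 29.55 tcp [277.  587.7 164.3] jaw 80.2 grip 91.8 F [-0.4 -0.9  0.1] tilt y [-0.001 -0.002 -1.   ] q [-1.    0.54 -0.24  1.61  0.14  1.01  0.12]
turn units 0.0
shift units after turn: dx 4.204 dy 2.985 dz -5.794
```

View pics/c14.png

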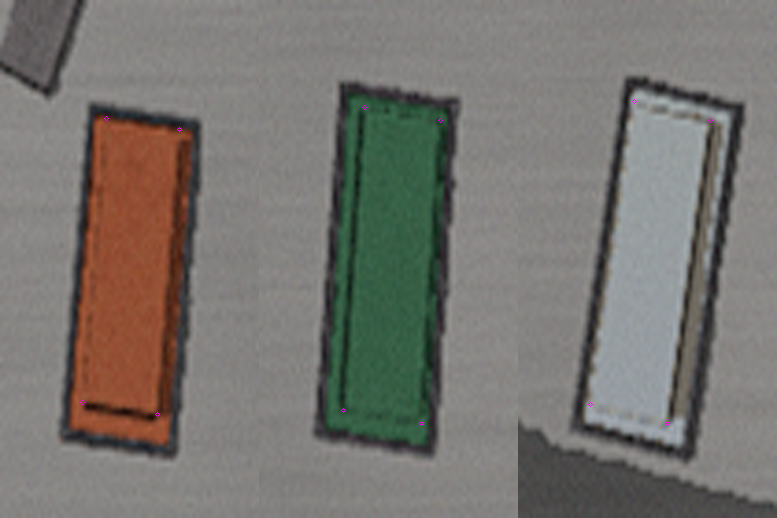

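View pics/s14.png

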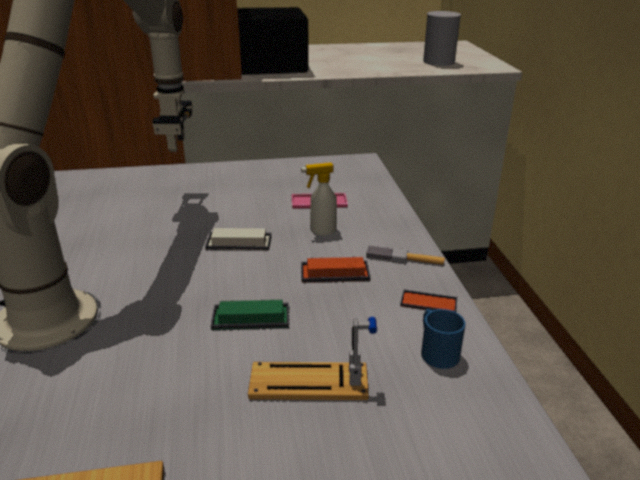

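The magenta marks show where each stone's top corners would be if it were perfectly centred. All three stones match them to within about 1 px (roughly 2 mm). The side view shows every stone flat in its own tray, the bar upright at (357,350), and the spray bottle unmoved at (323,205). The arm touches nothing, so I'm handing in.

```bash
python3 -c "
from plant import env
print(env.close_job())"
```

```text
the job is handed in; nothing more can be done
None
```

All three stones are lying flat in the trays of their own colour, and the job is handed in at about 30 s of the 102 s allowed. The hand-in gave no verdict, so this rests on my own last checks.

- **Bar and terracotta stone:** I gripped the bar's handle by its ends and swung it to about upright while the stone was still seated. Then I lifted the stone out and placed it in the larger terracotta tray, leaving the pink and small look-alikes alone.
- **Gentle placing:** I lowered each stone until the force reading showed it touching the tray floor, then let go. Contact read about 4 to 6 N.
- **Last checks:** In the final top view, each stone's corners were within about 2 mm of where a centred stone's would be. The side view showed the bar upright, the spray bottle where it started and the arm clear of everything.
- **Small disagreements:** The wrist camera put the white tray's centre about 2 mm from where the top view had it, and the green and white stones about 1.5–2 mm further out. I corrected for all three. No check failed.

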